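# Lever open the gear-case cover of a grinding spindle

### The job

Take the pry blade out of its rack, lay it flat on the rubber mat and let go of it, then pick it up again by its handle so that the blade stays flat, slip it into the notch under the free edge of the shut gear-case cover (opposite its hinge, the side towards the mat) and lever the cover up with the blade. Swing the cover right back until it stands open past upright and stays there, and lay the pry blade flat on the mat again. Leave the other things on the bench where they are.

Things in the scene. Friction and masses are not known exactly. Their poses are not given: they have to be found in the camera images.
- pry_center (a point): Centre of the pry blade (along, across, through). 200 mm long along its x: wooden handle x -100 to +10 mm, 34 wide (z), 20 thick (y); flat steel blade x +10 to +100 (tip at +x), 30 wide (z), 3 thick (y), at mid-thickness. On edge in the rack its z is up and this point 42 mm above the table; lying flat its y is vertical, either way up, this point 10 mm above the mat.
- pry_blade: The same loose pry blade, 0.14 kg; this origin lies in the middle of its lower long edge (17 mm along -z from the centre). Centre of mass about 15 mm behind the centre, in the handle. Stood on edge on a flat surface, it falls flat when let go leaning about 45 degrees, or when its upper edge is pushed over.
- rack: Fixed grey plastic rack 190 x 50 mm, x along the tool it holds, origin under its centre. Two slotted cradles 50 mm high hold the pry blade on edge, round the handle's rear end (tool x -95 to -75 mm) and round the blade (x +50 to +70); between them the handle is free on both sides down to the base, 10 mm above the table. The tool lifts straight up.
- mat_top (a point): Centre of the top face of the fixed grey rubber mat with fine dark ribs, 260 mm (its x) by 160 mm (its y), 3 mm thick, on the table.
- notch (a point): Middle of the notch's mouth in the front wall of the fixed gear case. +x points into the case, square to the wall; z up. Notch 70 mm wide (y), 12 mm high: wall's edge 6 mm below this point, shut cover's underside 6 mm above (72 mm above the table). Wall 6 mm thick; behind it free space 100 mm deep and 20 mm down. Cover overhangs by 8 mm; a base plate 12 mm high sticks out 10 mm in front.
- hinge (a point): Middle of the cover's hinge axis (the y axis), 120 mm behind the notch's mouth (along the notch's +x) and 72 mm above the table. The cover is an aluminium plate, 128 mm from the hinge to its free front edge, 134 mm wide, 6 mm thick; the axis lies at its underside.
- cover (a joint): Hinge angle of the cover in rad: 0 shut and level (it may start up to 0.03 ajar), 1.57 upright, stop at 1.8 leaning back. 0.16 kg; the hinge is stiff (about 0.14 N m of friction), so the cover stays where it is left. About 2 N upward at its front edge moves it.
- collet_tray: open grey plastic tray, 100 x 160 x 30 mm, origin under its centre; bystander
- brush: bench brush about 170 mm long, lying; bystander
- jar: amber glass jar, 60 mm across, 75 mm tall, origin under its centre; bystander
- v_block: steel block 50 x 70 x 40 mm, origin under its centre; bystander
- screwdriver: screwdriver 160 mm long, lying; bystander
- spare_nose: turned steel spindle nose, 48 mm across, 35 mm tall, standing; bystander
- cutter_cup: aluminium cup 70 mm across, 80 mm tall; bystander
There are look-alikes about, which are no part of the job. Leave any blue look-alike of the pry_blade alone.

How it is judged:
By the outcome, as a careful person would: the job done as asked, in the order asked, and still so for the second after the job is handed in, with the robot touching nothing.
It also fails if it takes over 64 s, if anything falls off the work surface, if the arm or the gripper's body presses on something with over 40 N, if the wrist force passes 120 N, or if a joint passes its speed limit or range.

### The arm

A 7-joint arm with a two-finger parallel gripper is mounted at the origin on the work surface. World frame = base frame: x ahead of the robot, y to its left, z up, the work surface at z = 0. Lengths are in m, angles in degrees, forces in N, time in s.
With the tool pointing down it reaches from about 0.425 to 0.825 m from the base axis. Payload 3.6 kg.
Tool frame: the origin (TCP) lies between the finger pads; the fingertips stand manip.tip_extent ahead of it and the grasp point (between the pads) lies 5 mm behind it (manip.tip_extent is the distance from the TCP to the fingertips, in m); y points along the fingers, x is the direction in which the jaws open and shut, and the axes are right-handed (so a half turn about y gives the same grasp; the last joint's range is limited). The gripper opens to 93 mm and grips with 3 to 60 N. Pads are 15 mm wide; open, the fingers measure 128 mm over their backs; the gripper's body (75 mm by 188 mm) begins 65 mm behind the grasp point.
Start: joints at [-1.518, 35.231, -0.722, 81.555, 0.464, 63.22, -2.315], TCP at [0.65, 0, 0.233] pointing down, gripper open.
Joint ranges: [-178.69, 178.69], [-17.37, 117.87], [-77.05, 75.6], [15.02, 138.74], [-78.02, 258.01], [0.78, 113.62], [-162.83, 162.83]. Speed limits (degrees/s): [159.86, 159.86, 180, 180, 180, 180, 180].

### API

Orientations are given as a 3x3 rotation matrix whose columns are the frame's x, y, z axes.
In Python, from plant import manip gives the robot as it stands.
- The arm moves only by the tool apply_moves, never from a script. Its argument "moves" is a list of rows, each a list of 7 numbers: the finger opening in m, from 0 to 0.093, then the shift along the world's x, y, z in m, then the turn, a rotation vector about the world's x, y, z in degrees. In form: [[hand, x, y, z, ax, ay, az], ...]. A call has exactly 5 rows; each row is the pose to reach, as a shift and turn from the pose measured when the call began; what a row does not reach only later rows make up. A row lasts 1/12 s, in which the tool goes at most 41.7 mm and 7.16 degrees, less where a joint would pass 70% of its speed; a pose out of reach is approached as far as the arm can. A call with a gripper value outside its range is refused whole. The fingers move at their own pace and stop on an object; "force" is the grip in N (left out, the last holds). Time passes only in rows, so rows that repeat a pose let the fingers close, or fill a call up. It gives the time, the measured TCP pose, the force and the opening at its end, in the units of the state.
- manip.sense(): the state, without advancing time (a new reading comes with each control period).
- manip.read_camera(name): name is "scene" or "side" or "wrist"; returns a dict with "image" (420x560x3 uint8, blue, green, red), "fovy" (degrees; the focal length in pixels is half the picture's height over the tangent of half this angle, whatever the lens; pixels are square), "cx", "cy" (the principal point, pixels), "eye" and "orientation" of the camera in the world. Camera axes: x right, y down, z forward; pixel columns grow to the right and rows downward; lengths in m; the calibration is good to about 2 mm. The wrist camera is an equidistant fisheye: a pixel r from the principal point sees the ray r / f radians off the axis. A picture is of the moment at which its call begins. There is no depth.
- manip.sign_off(): hands the job in, once; it reports no verdict.
Trained networks look in the newest picture that a camera, given by its name, has taken for a name from the list of things; names that differ only in an ending like _2 or _b are one class to them, and where a whole thing is asked for, a point or a joint stands for the part that bears it (a point fixed in the world has none). Each returns a list of dicts, best first, with "confidence" (0 to 1); they miss things now and then, are a little off and sometimes report something else, mostly with a low value. They report only what shows in the picture. A call takes as long as a camera call. They do not tell look-alikes from the thing itself.
- manip.find_in(thing, camera): "location" ([row, column] in pixels, amid what is visible of it).
- manip.regions_of(thing, camera): "region" (420x560 bool, what is visible of it) and "location" ([row, column] in pixels, amid what is visible of it).
- manip.pinpoint(thing, camera): "location" ([row, column] in pixels: a listed point, or the origin of a listed thing).
The state is a dict: "time": time; "joint_positions": joint angles; "joint_vel": joint speeds; "joint_torque": joint torques, N m; "eef_pos": TCP position; "tool_rot": TCP orientation; "wrist_force": force on the tool from outside, world axes, zero at the start; "ft_torque": the same for the moment, N m; "width": finger opening in m.
Only numpy, scipy, OpenCV 4.12 (cv2) and the standard library are available. Lean on these libraries where they do the work, as an engineer would, in place of code of your own. Each camera call takes 0.05 s, during which the arm holds its last target.

## Working session

There is one attempt and no reset: what is moved stays moved. The work goes in short steps, Python scripts to look and compute and a tool call to move; the robot and the scene stay as the last step left them, time stands still between calls to the robot, and variables do not carry over. Pictures are saved under pics/ and viewed, and the job is handed in when it is done.

Besides the shell and the picture viewer there is one more tool, called after "Request:" by a JSON object that holds its "api" and its "payload". apply_moves: Moves the arm, as the interface text tells. Its arguments: {"type":"object","properties":{"moves":{"type":"array","items":{"type":"array","items":{"type":"number"}}},"force":{"type":"number"}},"required":["moves"]}

```bash
ls; mkdir -p pics; python3 - <<'E'
from plant import manip
import cv2
s=manip.sense(); print(s['time'],s['eef_pos'],s['tool_rot'],s['width'],manip.tip_extent)
for c in ['scene','side','wrist']:
    r=manip.read_camera(c); cv2.imwrite(f'pics/{c}0.png',r['image']); print(c,r['fovy'],r['cx'],r['cy'],r['eye'],r['orientation'])
E
```

```text
pics
0.0 [ 6.49252992e-01 -1.55755335e-06  2.31489649e-01] [[ 9.99996808e-01 -2.52598593e-03 -5.25896101e-05]
 [ 5.24316363e-05 -6.26056325e-05  9.99999997e-01]
 [-2.52598921e-03 -9.99996808e-01 -6.24729911e-05]] 0.09320406784999928 0.014
scene 44.60288585283857 272.6922262286924 217.9545618613008 [ 1.29641549 -0.09785382  1.18597832] [[ 0.07842359  0.80678299 -0.58562014]
 [ 0.99690925 -0.06621014  0.04228678]
 [-0.00465774 -0.58712641 -0.80948186]]
side 57.92112892287745 274.7107369464482 208.76848733048863 [0.31519857 0.84079172 0.72745895] [[-0.98214833 -0.09466835  0.16255019]
 [-0.1873158   0.57142784 -0.79898874]
 [-0.01724676 -0.81517368 -0.57895978]]
wrist 65.70646984690485 276.102244302802 219.1512675091639 [0.64955238 0.07895642 0.38301326] [[ 9.99996340e-01  1.40112625e-03 -2.31450967e-03]
 [ 6.81039489e-04 -9.58271572e-01 -2.85858584e-01]
 [-2.61845278e-03  2.85855961e-01 -9.58269019e-01]]
```

View pics/scene0.png

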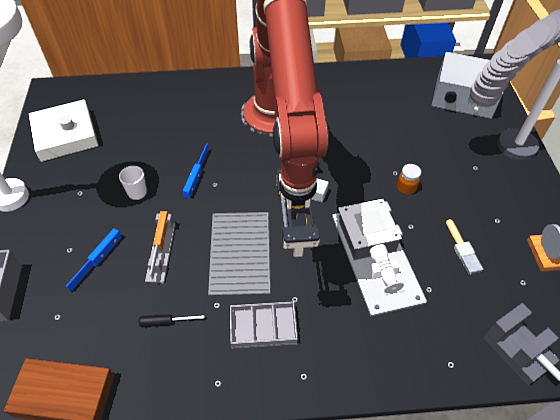

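View pics/side0.png

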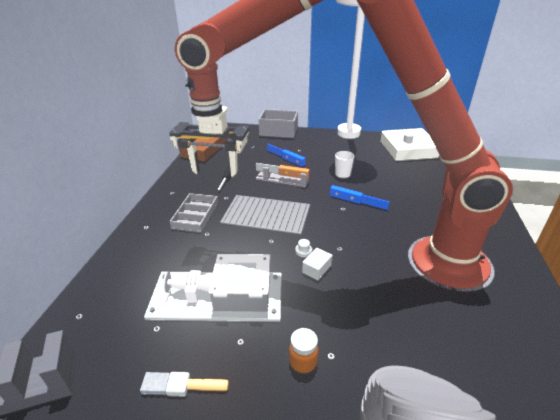

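View pics/wrist0.png

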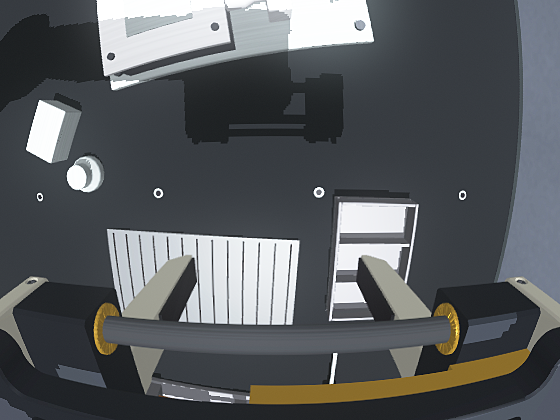

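```bash
cat > h.py <<'E'
from plant import manip
import cv2, numpy as np
np.set_printoptions(precision=4,suppress=True)
def cam(c): return manip.read_camera(c)
def ray(r,px):
    f=210/np.tan(np.radians(r['fovy'])/2); row,col=px
    v=np.array([(col-r['cx'])/f,(row-r['cy'])/f,1.0])
    if r.get('fish'):
        d=np.hypot(v[0],v[1]); v=np.array([v[0]/d*np.sin(d),v[1]/d*np.sin(d),np.cos(d)])
    return np.array(r['eye']),np.array(r['orientation'])@(v/np.linalg.norm(v))
def atz(r,px,z):
    e,d=ray(r,px); return e+d*(z-e[2])/d[2]
def tri(*rp):
    A=np.zeros((3,3));b=np.zeros(3)
    for r,p in rp:
        e,d=ray(r,p);P=np.eye(3)-np.outer(d,d);A+=P;b+=P@e
    x=np.linalg.solve(A,b)
    res=[np.linalg.norm((np.eye(3)-np.outer(d,d))@(x-e)) for e,d in (ray(r,p) for r,p in rp)]
    return x,res
def proj(r,X):
    f=210/np.tan(np.radians(r['fovy'])/2)
    v=np.array(r['orientation']).T@(np.array(X)-r['eye'])
    if r.get('fish'):
        th=np.arctan2(np.hypot(v[0],v[1]),v[2]);k=f*th/np.hypot(v[0],v[1]);return np.array([r['cy']+k*v[1],r['cx']+k*v[0]])
    return np.array([r['cy']+f*v[1]/v[2],r['cx']+f*v[0]/v[2]])
def cams(*n):
    o={}
    for c in n:
        o[c]=cam(c); o[c]['fish']=(c=='wrist')
    return o
def save(img,name,box=None,k=1):
    if box: a,b,c,d=box; img=img[a:b,c:d]
    cv2.imwrite('pics/'+name,cv2.resize(img,None,fx=k,fy=k,interpolation=cv2.INTER_CUBIC))
E
python3 - <<'E'
from h import *
C=cams('scene','side')
H={'pry_center':.042,'rack':0,'mat_top':.003,'notch':.066,'hinge':.072}
for t in H:
  P={}
  for c in C:
    L=manip.pinpoint(t,c)[:3]
    for l in L:
        print(t,c,np.round(l['location'],1),round(l['confidence'],2),atz(C[c],l['location'],H[t]))
    if L:P[c]=L[0]['location']
  if len(P)==2: print('  tri',*tri(*[(C[c],P[c]) for c in P]))
save(C['scene']['image'],'s1.png',(190,320,60,280),3.4)
save(C['scene']['image'],'s2.png',(170,320,300,460),4)
save(C['side']['image'],'d1.png',(140,330,140,330),3.1)
E
```

```text
pry_center scene [244.3 158. ] 0.86 [ 0.5303 -0.3494  0.042 ]
pry_center scene [259.8  93.9] 0.73 [ 0.5652 -0.5139  0.042 ]
pry_center scene [165.2 195.7] 0.67 [ 0.256 -0.252  0.042]
pry_center side [198.3 357.5] 0.9 [ 0.2551 -0.2061  0.042 ]
pry_center side [169.6 280.2] 0.67 [ 0.5341 -0.3509  0.042 ]
pry_center side [153.2 283.8] 0.57 [ 0.543  -0.4812  0.042 ]
  tri [ 0.2997 -0.432  -0.1686] [np.float64(0.07902894344425274), np.float64(0.0790289434442527)]
rack scene [252.6 162.4] 0.62 [ 0.5303 -0.3453  0.    ]
rack side [181.1 280.8] 0.8 [ 0.5303 -0.3399  0.    ]
  tri [ 0.5302 -0.345  -0.0021] [np.float64(0.0012364388170080654), np.float64(0.0012364388170080088)]
mat_top scene [249.9 239.1] 0.86 [ 0.5406 -0.136   0.003 ]
mat_top scene [249.2 157.6] 0.61 [ 0.5201 -0.3583  0.003 ]
mat_top scene [192.8 139.2] 0.3 [ 0.3164 -0.4232  0.003 ]
mat_top side [363.3 301.9] 0.69 [0.3578 0.3804 0.003 ]
mat_top side [211.  264.4] 0.61 [ 0.5495 -0.1411  0.003 ]
  tri [ 0.3169 -0.0652 -0.5131] [np.float64(0.12394027186552363), np.float64(0.12394027186552364)]
notch scene [230.2 347.3] 0.72 [0.5424 0.1549 0.066 ]
notch scene [191.  410.5] 0.39 [0.4247 0.3533 0.066 ]
notch side [260.2 242.1] 0.58 [0.5403 0.1625 0.066 ]
notch side [216.3 193.9] 0.38 [0.7288 0.0045 0.066 ]
  tri [0.5409 0.1566 0.0616] [np.float64(0.0014991777930736144), np.float64(0.0014991777930736922)]
hinge scene [219.2 388.7] 0.58 [0.52   0.2698 0.072 ]
hinge side [293.5 235.8] 0.79 [0.5242 0.2777 0.072 ]
hinge side [361.3 301. ] 0.44 [0.356  0.4204 0.072 ]
  tri [0.5224 0.2726 0.07  ] [np.float64(0.003964558475362884), np.float64(0.003964558475362788)]
```

View pics/s1.png

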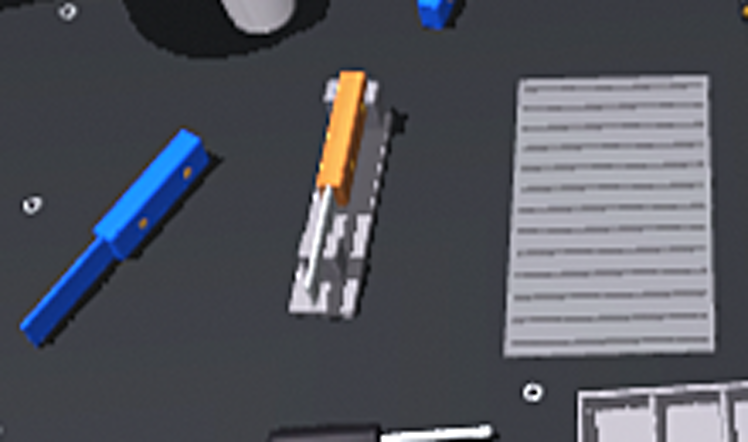

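View pics/s2.png

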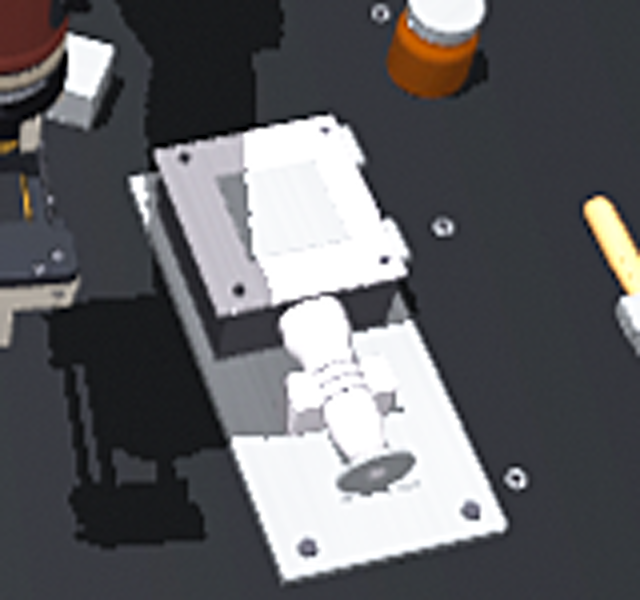

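View pics/d1.png

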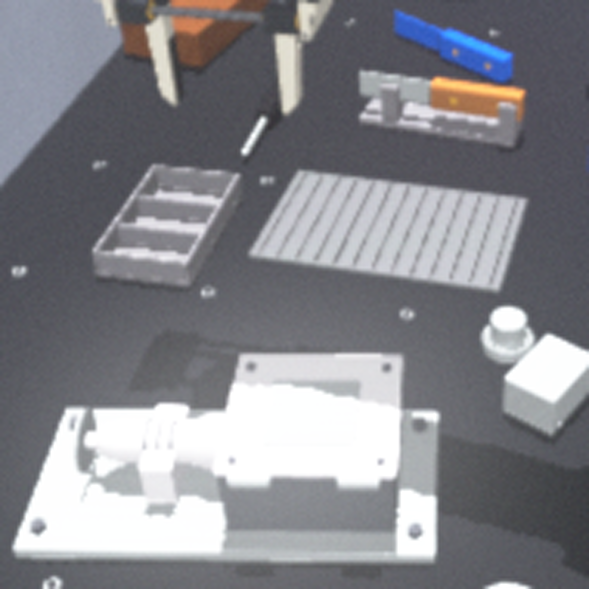

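```bash
python3 - <<'E'
from h import *
C=cams('scene','side')
S=C['scene'];D=C['side']
p1=lambda x,y:(190+y/3.4,60+x/3.4)
p2=lambda x,y:(170+y/4,300+x/4)
p3=lambda x,y:(140+y/3.1,140+x/3.1)
print('handle rear',atz(S,p1(353,72),.059),'front',atz(S,p1(333,189),.059),'bladetip',atz(S,p1(310,292),.057))
print('side handle rear',atz(D,p3(524,90),.059),'front',atz(D,p3(432,79),.059))
print('mat',[atz(S,p1(*q),.003) for q in [(520,77),(708,75),(714,351),(504,356)]])
print('cover',[atz(S,p2(*q),.078) for q in [(155,148),(335,115),(408,278),(215,318)]])
print('cover side front',[atz(D,p3(*q),.078) for q in [(240,353),(404,353)]])
for c in C:
  for t in ['cover','rack','pry_blade']:
    L=manip.regions_of(t,c)
    for l in L[:3]: 
        m=l['region'].astype(np.uint8); print(t,c,l['location'],round(l['confidence'],2),cv2.minAreaRect(cv2.findNonZero(m)))
        if t=='cover':
            print(cv2.approxPolyDP(max(cv2.findContours(m,0,2)[0],key=len),4,True)[:,0].tolist())
save(S['image'],'o1.png',(200,285,140,190),6)
E
```

```text
handle rear [ 0.4337 -0.3355  0.059 ] front [ 0.5457 -0.3456  0.059 ] bladetip [ 0.6344 -0.3583  0.057 ]
side handle rear [ 0.4281 -0.3415  0.059 ] front [ 0.537  -0.3505  0.059 ]
mat [array([ 0.4077, -0.206 ,  0.003 ]), array([ 0.4186, -0.0472,  0.003 ]), array([ 0.6792, -0.0618,  0.003 ]), array([ 0.6705, -0.2207,  0.003 ])]
cover [array([0.4729, 0.1416, 0.078 ]), array([0.4549, 0.2689, 0.078 ]), array([0.591 , 0.2885, 0.078 ]), array([0.6111, 0.1588, 0.078 ])]
cover side front [array([0.6042, 0.1628, 0.078 ]), array([0.4715, 0.1401, 0.078 ])]
cover scene [223.4, 366.6] 0.8 ((369.38238525390625, 222.5294189453125), (45.8392333984375, 53.8429069519043), 75.96376037597656)
[[382, 199], [339, 207], [354, 247], [400, 237]]
cover scene [325.1, 262.3] 0.16 ((262.64703369140625, 324.41180419921875), (44.33058166503906, 67.79971313476562), 85.60128784179688)
[[293, 301], [231, 305], [231, 346], [296, 343]]
rack scene [259.7, 162.5] 0.72 ((160.25396728515625, 248.29714965820312), (20.750106811523438, 68.53961944580078), 9.246112823486328)
pry_blade scene [234.9, 157.8] 0.8 ((157.70938110351
[... 155 characters left out ...]
5625), (10.373208045959473, 57.90613555908203), 23.198591232299805)
pry_blade scene [253.9, 99.0] 0.61 ((93.0, 259.5), (11.46027660369873, 75.98661804199219), 41.633541107177734)
cover side [275.3, 237.3] 0.64 ((239.0, 273.0), (40.0, 60.0), 90.0)
[[217, 255], [210, 292], [267, 292], [267, 254]]
pry_blade side [197.2, 354.0] 0.93 ((358.65093994140625, 197.4716796875), (61.125450134277344, 11.813008308410645), 15.945395469665527)
pry_blade side [157.3, 289.3] 0.77 ((285.6293029785156, 154.19827270507812), (41.492835998535156, 10.110595703125), 23.198591232299805)
pry_blade side [171.4, 285.1] 0.55 ((282.291015625, 170.29917907714844), (51.514835357666016, 11.045360565185547), 5.19442892074585)
```

View pics/o1.png

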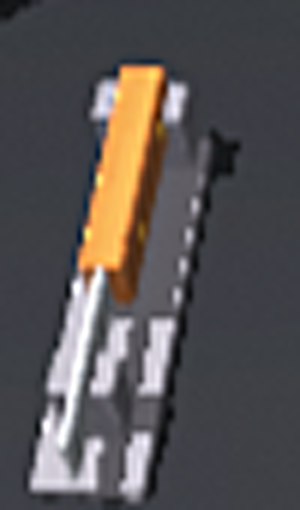

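Request:
{"api": "apply_moves", "payload": {"moves": [[0.07, -0.04, -0.1, -0.02, 0, 0, -7], [0.07, -0.07, -0.17, -0.04, 0, 0, -14], [0.07, -0.1, -0.25, -0.06, 0, 0, -21], [0.07, -0.12, -0.3, -0.08, 0, 0, -28], [0.07, -0.143, -0.346, -0.08, 0, 0, -35]], "force": 40}}

```text
time: 1.57
eef_pos: [0.5726, -0.1897, 0.187]
tool_rot: [[0.816, 0.0, 0.578], [-0.578, 0.0, 0.816], [0.0, -1.0, 0.0]]
wrist_force: [0.3, -0.2, 0.0]
width: 0.0707
```

Request:
{"api": "apply_moves", "payload": {"moves": [[0.07, 0, 0, 0, 0, 0, -7], [0.07, 0, 0, 0, 0, 0, -14], [0.07, 0, 0, 0, 0, 0, -21], [0.07, 0, 0, 0, 0, 0, -28], [0.07, 0, 0, 0, 0, 0, -35]]}}

```text
time: 1.98
eef_pos: [0.5727, -0.1897, 0.1871]
tool_rot: [[0.331, 0.001, 0.944], [-0.944, 0.0, 0.331], [0.0, -1.0, 0.001]]
wrist_force: [-0.3, 0.1, 0.4]
width: 0.0699
```

Request:
{"api": "apply_moves", "payload": {"moves": [[0.07, 0, 0, 0, 0, 0, -7], [0.07, 0, 0, 0, 0, 0, -14], [0.07, 0, 0, 0, 0, 0, -21], [0.07, 0, 0, 0, 0, 0, -26], [0.07, 0, 0, 0, 0, 0, -26]]}}

```text
time: 2.4
eef_pos: [0.573, -0.1893, 0.187]
tool_rot: [[-0.117, 0.0, 0.993], [-0.993, -0.0, -0.117], [0.0, -1.0, 0.001]]
wrist_force: [-0.4, 0.6, 0.3]
width: 0.07
```

```bash
python3 - <<'E'
from h import *
C=cams('scene','wrist')
s=manip.sense();print(s['time'],s['eef_pos'],s['tool_rot'],s['wrist_force'])
W=C['wrist']
for X in [(.4315,-.3385,.059),(.6305,-.3595,.057),(.506,-.3465,.059)]: print(proj(W,X))
cv2.imwrite('pics/w2.png',W['image'])
E
```

```text
2.5 [ 0.5728 -0.1895  0.187 ] [[-0.1132  0.0005  0.9936]
 [-0.9936 -0.0001 -0.1132]
 [ 0.0001 -1.      0.0005]] [-0.3953 -0.0655 -0.676 ]
[322.0327 422.2641]
[136.9929 447.6184]
[261.199  434.9037]
```

View pics/w2.png

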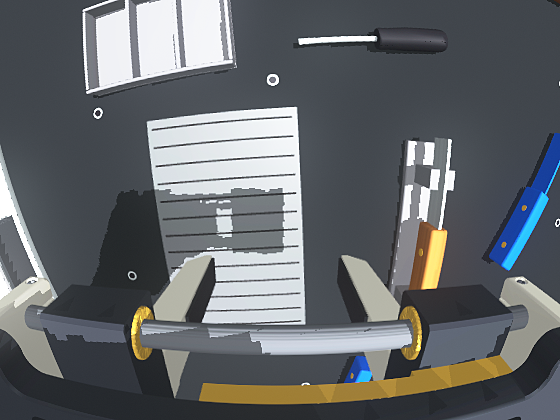

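Request:
{"api": "apply_moves", "payload": {"moves": [[0.07, -0.016, -0.038, -0.01, 0, 0, 0], [0.07, -0.032, -0.076, -0.02, 0, 0, 0], [0.07, -0.05, -0.115, -0.03, 0, 0, 0], [0.07, -0.067, -0.157, -0.045, 0, 0, 0], [0.07, -0.067, -0.157, -0.05, 0, 0, 0]]}}

```text
time: 2.92
eef_pos: [0.5001, -0.3552, 0.1369]
tool_rot: [[-0.122, -0.003, 0.992], [-0.992, -0.007, -0.122], [0.007, -1.0, -0.002]]
wrist_force: [-0.7, -1.4, 0.7]
width: 0.07
```

```bash
python3 - <<'E'
from h import *
C=cams('scene','wrist')
s=manip.sense();print(s['time'],s['eef_pos'],s['tool_rot'],s['wrist_force'])
W=C['wrist']
for X in [(.6305,-.3595,.057),(.506,-.3465,.059)]: print(proj(W,X))
for c in C:
 for l in manip.pinpoint('pry_center',c)[:3]:print(c,l,atz(C[c],l['location'],.042))
cv2.imwrite('pics/w3.png',W['image'])
E
```

```text
3.0167 [ 0.5026 -0.3496  0.1359] [[-0.1187 -0.0027  0.9929]
 [-0.9929 -0.0002 -0.1187]
 [ 0.0005 -1.     -0.0026]] [0.1758 0.4721 0.0356]
[ 53.9708 260.0705]
[227.4278 264.1416]
scene {'location': [168.9, 198.0], 'confidence': 0.9} [ 0.2713 -0.245   0.042 ]
scene {'location': [258.2, 90.8], 'confidence': 0.82} [ 0.5596 -0.5226  0.042 ]
scene {'location': [243.7, 157.9], 'confidence': 0.63} [ 0.5283 -0.3498  0.042 ]
wrist {'location': [188.9, 268.4], 'confidence': 0.84} [ 0.5309 -0.3526  0.042 ]
wrist {'location': [145.3, 454.3], 'confidence': 0.79} [ 0.5515 -0.5101  0.042 ]
```

View pics/w3.png

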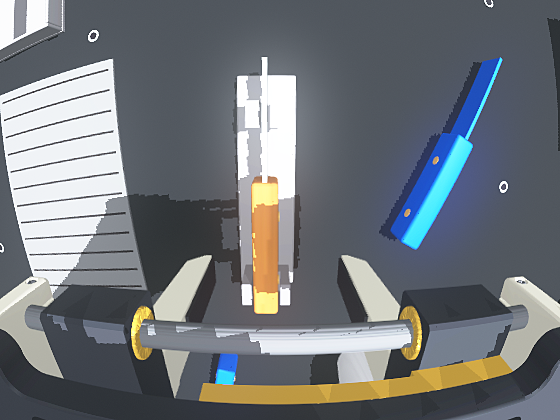

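```bash
python3 - <<'E'
from h import *
W=cams('wrist')['wrist']
for px,z in [((59,264.5),.057),((180,264.5),.059),((312,265),.059)]: print(atz(W,px,z))
E
```

```text
[ 0.6341 -0.3517  0.057 ]
[ 0.5478 -0.3419  0.059 ]
[ 0.4391 -0.3289  0.059 ]
```

```bash
python3 - <<'E'
from h import *
W=cams('wrist')['wrist']
s=manip.sense();print(s['time'],s['eef_pos'],s['tool_rot'])
save(W['image'],'w4.png',(40,330,200,340),2)
img=W['image'].astype(int);
for r in (70,100,150,200,240,290):print(r,[ (c,tuple(img[r,c])) for c in range(244,292,3)])
E
```

```text
3.2167 [ 0.5079 -0.344   0.1375] [[-0.1085  0.0024  0.9941]
 [-0.9941  0.0013 -0.1085]
 [-0.0016 -1.      0.0023]]
70 [(244, (np.int64(107), np.int64(100), np.int64(94))), (247, (np.int64(107), np.int64(99), np.int64(94))), (250, (np.int64(107), np.int64(100), np.int64(94))), (253, (np.int64(110), np.int64(103), np.int64(96))), (256, (np.int64(110), np.int64(103), np.int64(98))), (259, (np.int64(111), np.int64(104), np.int64(98))), (262, (np.int64(114), np.int64(107), np.int64(100))), (265, (np.int64(114), np.int64(106), np.int64(100))), (268, (np.int64(115), np.int64(108), np.int64(102))), (271, (np.int64(115), np.int64(108), np.int64(102))), (274, (np.int64(116), np.int64(109), np.int64(103))), (277, (np.int64(113), np.int64(105), np.int64(100))), (280, (np.int64(255), np.int64(255), np.int64(255))), (283, (np.int64(255), np.int64(255), np.int64(255))), (286, (np.int64(114), np.int64(106), np.int64(101))), (289, (np.int64(118), np.int64(111), np.int64(104)))]
100 [(244, (np.int64(115), np.int64(107), np.int64(103))), (247, (np.int64(117), np.int64(110), np.int64(105))), (250, (np.i
[... 3468 characters left out ...]
64(88))), (253, (np.int64(87), np.int64(84), np.int64(86))), (256, (np.int64(240), np.int64(228), np.int64(228))), (259, (np.int64(235), np.int64(225), np.int64(224))), (262, (np.int64(238), np.int64(228), np.int64(226))), (265, (np.int64(123), np.int64(130), np.int64(156))), (268, (np.int64(82), np.int64(150), np.int64(227))), (271, (np.int64(84), np.int64(154), np.int64(229))), (274, (np.int64(85), np.int64(152), np.int64(228))), (277, (np.int64(80), np.int64(145), np.int64(220))), (280, (np.int64(77), np.int64(132), np.int64(210))), (283, (np.int64(73), np.int64(130), np.int64(206))), (286, (np.int64(77), np.int64(141), np.int64(212))), (289, (np.int64(81), np.int64(132), np.int64(200)))]
```

View pics/w4.png

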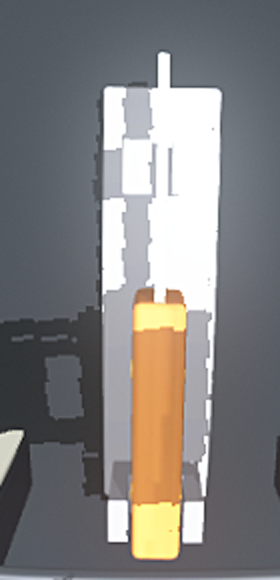

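```bash
python3 - <<'E'
from h import *
W=cams('wrist')['wrist']
s=manip.sense();print(s['time'],s['eef_pos'],s['tool_rot'])
img=W['image']
hsv=cv2.cvtColor(img,cv2.COLOR_BGR2HSV)
m=((hsv[...,0]>8)&(hsv[...,0]<30)&(hsv[...,1]>70)); m[:,:220]=0;m[:,340:]=0;m[330:]=0
ys,xs=np.nonzero(m)
for r in range(190,320,15):
    q=xs[ys==r]
    if len(q):print(r,q.min(),q.max(),atz(W,(r,(q.min()+q.max())/2),.059))
print(ys.min(),ys.max(),W['eye'])
cv2.imwrite('pics/w5.png',img)
for l in manip.pinpoint('pry_center','wrist')[:3]:print(l,atz(W,l['location'],.042))
E
```

```text
3.2667 [ 0.5079 -0.3441  0.1376] [[-0.1084  0.0024  0.9941]
 [-0.9941  0.0009 -0.1084]
 [-0.0012 -1.      0.0023]]
190 268 291 [ 0.5405 -0.3507  0.059 ]
205 267 292 [ 0.5294 -0.3495  0.059 ]
220 266 292 [ 0.5181 -0.3479  0.059 ]
235 266 291 [ 0.5065 -0.3463  0.059 ]
250 266 291 [ 0.4944 -0.345   0.059 ]
265 266 291 [ 0.4819 -0.3437  0.059 ]
280 266 290 [ 0.4689 -0.3419  0.059 ]
295 266 290 [ 0.4552 -0.3405  0.059 ]
310 266 289 [ 0.4409 -0.3386  0.059 ]
185 319 [ 0.5866 -0.3535  0.2891]
{'location': [158.5, 463.6], 'confidence': 0.61} [ 0.5504 -0.5099  0.042 ]
{'location': [196.6, 280.5], 'confidence': 0.55} [ 0.5318 -0.3507  0.042 ]
```

Request:
{"api": "apply_moves", "payload": {"moves": [[0.06, -0.002, -0.002, -0.03, 0, 0, -1], [0.06, -0.002, -0.002, -0.06, 0, 0, -1], [0.06, -0.002, -0.002, -0.085, 0, 0, -1], [0.06, -0.002, -0.002, -0.103, 0, 0, -1], [0.06, -0.002, -0.002, -0.103, 0, 0, -1]]}}

```text
time: 3.73
eef_pos: [0.5046, -0.343, 0.0311]
tool_rot: [[-0.124, -0.003, 0.992], [-0.992, 0.006, -0.124], [-0.005, -1.0, -0.004]]
wrist_force: [-0.1, 0.4, 0.4]
width: 0.0601
```

Request:
{"api": "apply_moves", "payload": {"moves": [[0.03, 0, 0, 0, 0, 0, 0], [0.015, 0, 0, 0, 0, 0, 0], [0.01, 0, 0, 0, 0, 0, 0], [0.01, 0, 0, 0, 0, 0, 0], [0.01, 0, 0, 0, 0, 0, 0]]}}

```text
time: 4.15
eef_pos: [0.5053, -0.3434, 0.0324]
tool_rot: [[-0.123, -0.001, 0.992], [-0.992, 0.004, -0.123], [-0.004, -1.0, -0.002]]
wrist_force: [0.3, -0.3, -0.1]
width: 0.0312
```

Request:
{"api": "apply_moves", "payload": {"moves": [[0.01, 0, -0.002, 0, 0, 0, 0], [0.01, 0, -0.002, 0, 0, 0, 0], [0.01, 0, -0.002, 0, 0, 0, 0], [0.01, 0, -0.002, 0, 0, 0, 0], [0.01, 0, -0.002, 0, 0, 0, 0]]}}

```text
time: 4.57
eef_pos: [0.5057, -0.3463, 0.0333]
tool_rot: [[-0.124, 0.0, 0.992], [-0.992, 0.003, -0.124], [-0.003, -1.0, -0.0]]
wrist_force: [-1.0, 0.0, 5.8]
width: 0.0196
```

Request:
{"api": "apply_moves", "payload": {"moves": [[0.01, 0, 0, 0.01, 0, 0, 0], [0.01, 0, 0, 0.03, 0, 0, 0], [0.01, 0, 0, 0.05, 0, 0, 0], [0.01, 0, 0, 0.07, 0, 0, 0], [0.01, 0, 0, 0.08, 0, 0, 0]]}}

```text
time: 4.98
eef_pos: [0.5061, -0.3466, 0.1153]
tool_rot: [[-0.124, 0.002, 0.992], [-0.992, 0.002, -0.124], [-0.002, -1.0, 0.002]]
wrist_force: [0.7, -0.5, -1.2]
width: 0.0199
```

```bash
python3 - <<'E'
from h import *
C=cams('wrist','side')
s=manip.sense();print(s['time'],s['eef_pos'],s['tool_rot'],s['width'],s['wrist_force'])
a=C['wrist']['image'];b=C['side']['image'];cv2.imwrite('pics/g1.png',cv2.resize(np.vstack([a,b]),None,fx=.7,fy=.7))
E
```

```text
5.0833 [ 0.5064 -0.3468  0.1149] [[-0.1235  0.0028  0.9923]
 [-0.9923  0.001  -0.1235]
 [-0.0014 -1.      0.0026]] 0.01967037698079776 [ 0.3288  0.431  -1.8425]
```

View pics/g1.png

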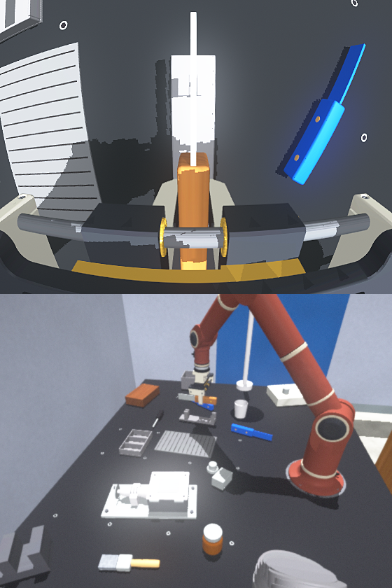

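Request:
{"api": "apply_moves", "payload": {"moves": [[0.01, 0, 0, -0.03, 0, 0, 0], [0.01, 0, 0, -0.06, 0, 0, 0], [0.01, 0, 0, -0.078, 0, 0, 0], [0.01, 0, 0, -0.08, 0, 0, 0], [0.024, 0, 0, -0.081, 0, 0, 0]]}}

```text
time: 5.5
eef_pos: [0.5053, -0.3458, 0.0318]
tool_rot: [[-0.124, -0.0, 0.992], [-0.992, 0.003, -0.124], [-0.003, -1.0, -0.001]]
wrist_force: [0.2, -1.3, 0.7]
width: 0.0222
```

Request:
{"api": "apply_moves", "payload": {"moves": [[0.03, 0, 0, 0, 0, 0, 0], [0.03, 0, 0, 0, 0, 0, 0], [0.03, 0, 0, 0.008, 0, 0, 0], [0.01, 0, 0, 0.016, 0, 0, 0], [0.01, 0, 0, 0.017, 0, 0, 0]]}}

```text
time: 5.92
eef_pos: [0.5065, -0.3467, 0.0513]
tool_rot: [[-0.124, 0.003, 0.992], [-0.992, 0.001, -0.124], [-0.002, -1.0, 0.003]]
wrist_force: [0.2, 1.2, 1.0]
width: 0.021
```

Request:
{"api": "apply_moves", "payload": {"moves": [[0.01, 0, 0, 0, 0, 0, 0], [0.01, 0, 0, 0, 0, 0, 0], [0.01, 0, 0, 0, 0, 0, 0], [0.01, 0, 0, 0.0, 0, 0, 0], [0.01, 0, 0, 0.02, 0, 0, 0]]}}

```text
time: 6.33
eef_pos: [0.5041, -0.3445, 0.0677]
tool_rot: [[-0.124, -0.004, 0.992], [-0.992, 0.007, -0.124], [-0.006, -1.0, -0.005]]
wrist_force: [-0.4, 0.6, -1.8]
width: 0.0198
```

Request:
{"api": "apply_moves", "payload": {"moves": [[0.01, 0, 0, 0.03, 0, 0, 0], [0.01, 0, 0, 0.055, 0, 0, 1], [0.01, 0.005, 0.035, 0.06, 0, 0, 2], [0.01, 0.01, 0.07, 0.06, 0, 0, 3.5], [0.01, 0.014, 0.105, 0.06, 0, 0, 3.5]]}}

```text
time: 6.75
eef_pos: [0.5182, -0.2389, 0.1282]
tool_rot: [[-0.064, -0.003, 0.998], [-0.998, 0.006, -0.064], [-0.006, -1.0, -0.004]]
wrist_force: [0.1, 0.2, -2.0]
width: 0.0198
```

Request:
{"api": "apply_moves", "payload": {"moves": [[0.01, 0, 0.03, 0, 0, 0, 0], [0.01, 0, 0.06, -0.01, 0, 0, 0], [0.01, 0, 0.09, -0.02, 0, 0, 0], [0.01, 0, 0.095, -0.04, 0, 0, 0], [0.01, 0, 0.095, -0.05, 0, 0, 0]]}}

```text
time: 7.17
eef_pos: [0.5175, -0.1395, 0.0763]
tool_rot: [[-0.058, -0.007, 0.998], [-0.998, 0.009, -0.058], [-0.009, -1.0, -0.007]]
wrist_force: [-0.2, -0.1, -2.3]
width: 0.0197
```

```bash
python3 - <<'E'
from h import *
C=cams('wrist','side')
s=manip.sense();print(s['time'],s['eef_pos'],s['tool_rot'],s['width'],s['wrist_force'])
a=C['wrist']['image'];b=C['side']['image'];cv2.imwrite('pics/g2.png',cv2.resize(np.vstack([a,b]),None,fx=.7,fy=.7))
E
```

```text
7.2667 [ 0.5167 -0.1441  0.0765] [[-0.0641 -0.0075  0.9979]
 [-0.9979  0.006  -0.0641]
 [-0.0055 -1.     -0.0079]] 0.01971712608070233 [-0.0786 -0.8752 -2.5584]
```

View pics/g2.png

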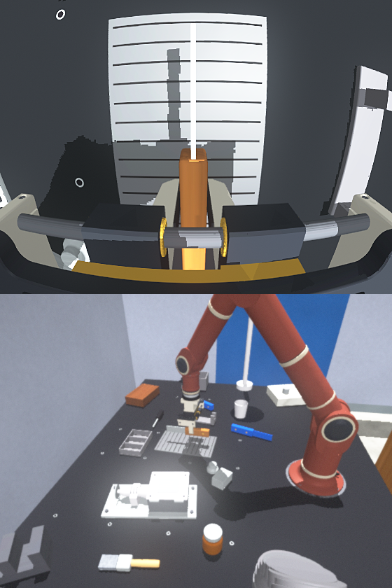

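Request:
{"api": "apply_moves", "payload": {"moves": [[0.01, 0, 0, -0.02, 0, 0, 0], [0.01, 0, 0, -0.035, 0, 0, 0], [0.01, 0, 0, -0.043, 0, 0, 0], [0.01, 0, 0, -0.046, 0, 0, 0], [0.01, 0, 0, -0.047, 0, 0, 0]]}}

```text
time: 7.68
eef_pos: [0.5167, -0.1458, 0.0297]
tool_rot: [[-0.066, -0.007, 0.998], [-0.998, 0.005, -0.066], [-0.004, -1.0, -0.008]]
wrist_force: [0.4, 0.1, -2.3]
width: 0.0195
```

Request:
{"api": "apply_moves", "payload": {"moves": [[0.01, 0, 0, -0.001, 0, 0, 0], [0.01, 0, 0, -0.002, 0, 0, 0], [0.01, 0, 0, -0.002, 0, 0, 0], [0.07, 0, 0, -0.002, 0, 0, 0], [0.07, 0, 0, -0.002, 0, 0, 0]]}}

```text
time: 8.1
eef_pos: [0.5177, -0.1464, 0.0287]
tool_rot: [[-0.067, -0.005, 0.998], [-0.998, 0.004, -0.067], [-0.004, -1.0, -0.005]]
wrist_force: [0.3, -0.1, -0.8]
width: 0.0285
```

Request:
{"api": "apply_moves", "payload": {"moves": [[0.07, 0, 0, 0, 0, 0, 0], [0.07, 0, 0, 0, 0, 0, 0], [0.07, 0, 0, 0, 0, 0, 0], [0.07, 0, 0, 0.006, 0, 0, 0], [0.07, 0, 0, 0.012, 0, 0, 0]]}}

```text
time: 8.52
eef_pos: [0.5175, -0.1464, 0.0409]
tool_rot: [[-0.067, -0.005, 0.998], [-0.998, 0.004, -0.067], [-0.004, -1.0, -0.006]]
wrist_force: [0.2, 0.2, 0.1]
width: 0.0619
```

```bash
python3 - <<'E'
from h import *
C=cams('wrist','side')
s=manip.sense();print(s['time'],s['eef_pos'],s['tool_rot'],s['width'],s['wrist_force'])
a=C['wrist']['image'];b=C['side']['image'][120:330,120:400];cv2.imwrite('pics/g3.png',cv2.resize(np.vstack([a,cv2.resize(b,(560,420))]),None,fx=.7,fy=.7))
E
```

```text
8.6167 [ 0.5185 -0.1468  0.0418] [[-0.0667 -0.0024  0.9978]
 [-0.9978  0.003  -0.0667]
 [-0.0028 -1.     -0.0026]] 0.06826720552385139 [-0.3037  0.0145 -0.2724]
```

View pics/g3.png

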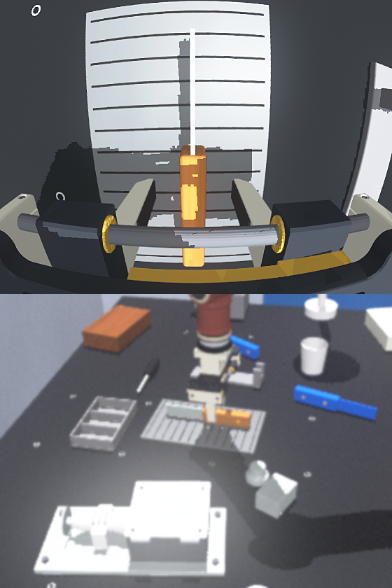

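Request:
{"api": "apply_moves", "payload": {"moves": [[0.07, 0, 0.012, 0, 0, 0, 0], [0.07, 0, 0.022, 0, 0, 0, 0], [0.07, 0, 0.03, 0, 0, 0, 0], [0.07, 0, 0.037, 0, 0, 0, 0], [0.07, 0, 0.044, 0, 0, 0, 0]]}}

```text
time: 9.03
eef_pos: [0.5186, -0.1018, 0.0418]
tool_rot: [[-0.066, -0.002, 0.998], [-0.998, 0.003, -0.066], [-0.003, -1.0, -0.002]]
wrist_force: [0.2, -2.1, 0.3]
width: 0.07
```

Request:
{"api": "apply_moves", "payload": {"moves": [[0.07, 0, 0.006, 0, 0, 0, 0], [0.07, 0, 0.01, 0, 0, 0, 0], [0.07, 0, 0.01, 0.03, 0, 0, 0], [0.07, 0, 0.01, 0.07, 0, 0, 0], [0.07, 0, 0.01, 0.11, 0, 0, 0]]}}

```text
time: 9.45
eef_pos: [0.5173, -0.0908, 0.152]
tool_rot: [[-0.065, -0.007, 0.998], [-0.998, 0.004, -0.065], [-0.003, -1.0, -0.007]]
wrist_force: [0.9, -0.0, 0.2]
width: 0.0702
```

```bash
cat > loc.py <<'E'
from h import *
C=cams('wrist','scene')
s=manip.sense();print(s['time'],s['eef_pos'],s['tool_rot'],s['width'],s['wrist_force'])
W=C['wrist'];img=W['image']
hsv=cv2.cvtColor(img,cv2.COLOR_BGR2HSV)
m=((hsv[...,0]>8)&(hsv[...,0]<30)&(hsv[...,1]>70)).astype(np.uint8)
m[330:]=0
n,l,st,ce=cv2.connectedComponentsWithStats(m)
k=1+np.argmax(st[1:,4]);print(st[k],ce[k])
bx=cv2.boxPoints(cv2.minAreaRect(cv2.findNonZero((l==k).astype(np.uint8))))
for p in bx: print(p,atz(W,(p[1],p[0]),.023))
for c in C:
  for t in manip.pinpoint('pry_center',c)[:3]:print(c,t,atz(C[c],t['location'],.013))
b=C['scene']['image'][190:320,150:350]
import sys
cv2.imwrite('pics/'+sys.argv[1],cv2.resize(np.vstack([img,cv2.resize(b,(560,364))]),None,fx=.75,fy=.75))
E
python3 loc.py g4.png
```

```text
9.55 [ 0.5224 -0.0927  0.1573] [[-0.0657  0.0097  0.9978]
 [-0.9978  0.001  -0.0657]
 [-0.0017 -1.      0.0096]] 0.07002255803302584 [0.0038 0.1102 0.031 ]
[ 293  175   26  121 2802] [304.6635 234.1039]
[293. 175.] [ 0.5515 -0.1082  0.023 ]
[318. 175.] [ 0.5502 -0.13    0.023 ]
[318. 295.] [ 0.431  -0.1274  0.023 ]
[293. 295.] [ 0.433  -0.1025  0.023 ]
wrist {'location': [186.0, 309.2], 'confidence': 0.59} [ 0.5388 -0.1228  0.013 ]
scene {'location': [167.7, 195.7], 'confidence': 0.85} [ 0.2399 -0.2558  0.013 ]
scene {'location': [259.3, 94.8], 'confidence': 0.76} [ 0.5452 -0.5222  0.013 ]
scene {'location': [245.5, 247.1], 'confidence': 0.71} [ 0.5345 -0.1133  0.013 ]
```

View pics/g4.png

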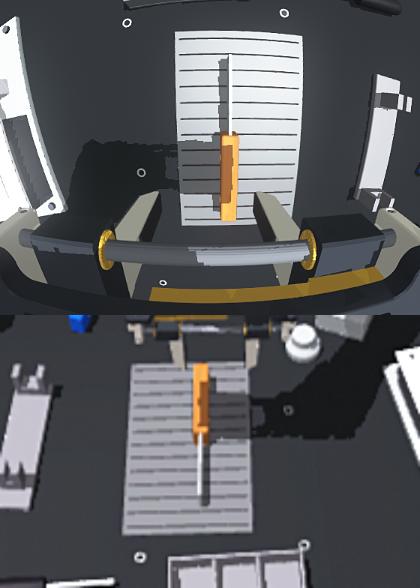

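```bash
sed -i 's/,\.023)/,.037)/; s/,\.013)/,.020)/' loc.py; python3 loc.py g5.png | grep -v scene
```

```text
9.75 [ 0.5175 -0.0909  0.1506] [[-0.0652 -0.0051  0.9979]
 [-0.9979  0.0039 -0.0652]
 [-0.0035 -1.     -0.0054]] 0.07010605918208127 [-0.7091 -0.4616 -1.2882]
[ 292  177   26  120 2775] [304.2786 236.1341]
[291.6196 295.9598] [ 0.4425 -0.1013  0.037 ]
[293.0369 176.9052] [ 0.5543 -0.108   0.037 ]
[317.5334 177.1968] [ 0.5529 -0.1284  0.037 ]
[316.1161 296.2514] [ 0.4403 -0.1245  0.037 ]
wrist {'location': [188.5, 308.2], 'confidence': 0.58} [ 0.5403 -0.1216  0.02  ]
```

Request:
{"api": "apply_moves", "payload": {"moves": [[0.06, 0, -0.0255, -0.03, 0, 0, 0.5], [0.05, 0, -0.0255, -0.06, 0, 0, 0.5], [0.05, 0, -0.0255, -0.09, 0, 0, 0.5], [0.04, 0, -0.0255, -0.11, 0, 0, 0.5], [0.03, 0, -0.0255, -0.1145, 0, 0, 0.5]]}}

```text
time: 10.27
eef_pos: [0.5141, -0.1159, 0.0314]
tool_rot: [[-0.058, -0.015, 0.998], [-0.998, 0.006, -0.058], [-0.005, -1.0, -0.015]]
wrist_force: [-0.8, -0.3, -0.2]
width: 0.0416
```

Request:
{"api": "apply_moves", "payload": {"moves": [[0.01, 0, 0, 0, 0, 0, 0], [0.01, 0, 0, 0, 0, 0, 0], [0.01, 0, 0, 0, 0, 0, 0], [0.01, 0, 0, 0, 0, 0, 0], [0.01, 0, 0, 0, 0, 0, 0]]}}

```text
time: 10.68
eef_pos: [0.5146, -0.1159, 0.0323]
tool_rot: [[-0.057, -0.013, 0.998], [-0.998, 0.005, -0.057], [-0.005, -1.0, -0.014]]
wrist_force: [0.3, 0.1, -1.6]
width: 0.0197
```

Request:
{"api": "apply_moves", "payload": {"moves": [[0.01, 0, 0, 0, 0, 0, 0], [0.01, 0, 0, 0, 0, 0, 0], [0.01, 0, 0, 0.01, 0, 0, 0], [0.01, 0, 0, 0.02, 0, 0, 0], [0.01, 0, 0, 0.03, 0, 0, 0]]}}

```text
time: 11.1
eef_pos: [0.5148, -0.116, 0.0635]
tool_rot: [[-0.057, -0.013, 0.998], [-0.998, 0.005, -0.057], [-0.005, -1.0, -0.013]]
wrist_force: [-0.0, -1.2, -2.1]
width: 0.02
```

Request:
{"api": "apply_moves", "payload": {"moves": [[0.01, 0, 0, 0.005, 7, -0.4, 0], [0.01, 0, 0, 0.01, 14, -0.8, 0], [0.01, 0, 0, 0.01, 21, -1.2, 0], [0.01, 0, 0, 0.01, 28, -1.6, 0], [0.01, 0, 0, 0.01, 35, -2, 0]]}}

```text
time: 11.52
eef_pos: [0.5159, -0.1182, 0.0757]
tool_rot: [[-0.045, 0.025, 0.999], [-0.814, 0.579, -0.051], [-0.58, -0.815, -0.006]]
wrist_force: [0.2, 0.1, -2.8]
width: 0.0192
```

Request:
{"api": "apply_moves", "payload": {"moves": [[0.01, 0, 0, 0, 7, -0.4, 0], [0.01, 0, 0, 0, 9, -0.5, 0], [0.01, 0, 0, 0, 9, -0.5, 0], [0.01, 0, 0, 0, 9, -0.5, 0], [0.01, 0, 0, 0, 9, -0.5, 0]]}}

```text
time: 11.93
eef_pos: [0.5164, -0.1159, 0.0768]
tool_rot: [[-0.036, 0.03, 0.999], [-0.714, 0.699, -0.046], [-0.699, -0.715, -0.004]]
wrist_force: [-0.0, 0.7, -1.3]
width: 0.0197
```

```bash
python3 - <<'E'
from h import *
C=cams('wrist','side','scene')
s=manip.sense();print(s['time'],s['eef_pos'],s['tool_rot'],s['width'],s['wrist_force'])
a=C['wrist']['image'];b=C['side']['image'][120:330,120:400];cv2.imwrite('pics/g6.png',cv2.resize(np.vstack([C['scene']['image'][140:350,130:410],b]),None,fx=1.7,fy=1.4))
E
```

```text
12.0833 [ 0.5164 -0.1161  0.0768] [[-0.0354  0.0297  0.9989]
 [-0.7138  0.6988 -0.0461]
 [-0.6994 -0.7147 -0.0035]] 0.0200846466263129 [-0.1803  0.6844 -1.3148]
```

View pics/g6.png

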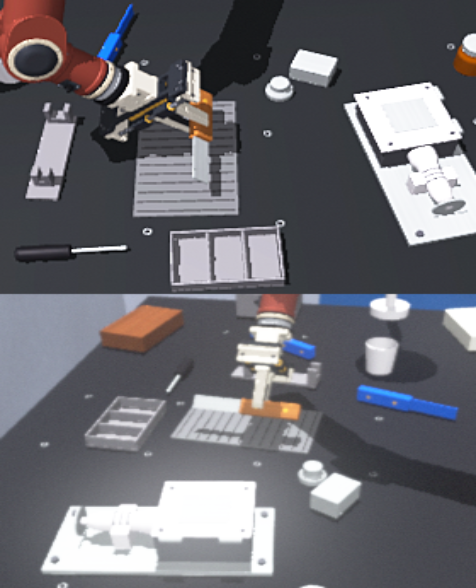

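Request:
{"api": "apply_moves", "payload": {"moves": [[0.01, 0, 0, -0.015, 0, 0, 0], [0.01, 0, 0, -0.028, 0, 0, 0], [0.01, 0, 0, -0.036, 0, 0, 0], [0.01, 0, 0, -0.04, 0, 0, 0], [0.01, 0, 0, -0.04, 0, 0, 0]]}}

```text
time: 12.5
eef_pos: [0.5155, -0.1158, 0.0351]
tool_rot: [[-0.038, 0.028, 0.999], [-0.713, 0.7, -0.046], [-0.7, -0.714, -0.007]]
wrist_force: [-0.6, -0.3, -1.7]
width: 0.0198
```

```bash
python3 - <<'E'
from h import *
C=cams('side','scene')
s=manip.sense();print(s['time'],s['eef_pos'],s['width'],s['wrist_force'])
b=C['side']['image'][140:270,180:380];cv2.imwrite('pics/g7.png',cv2.resize(np.vstack([C['scene']['image'][180:310,150:350],b]),None,fx=3,fy=2.2))
E
```

```text
12.6 [ 0.5163 -0.1161  0.0364] 0.019703843572012093 [-0.4417 -0.4186 -2.5649]
```

View pics/g7.png

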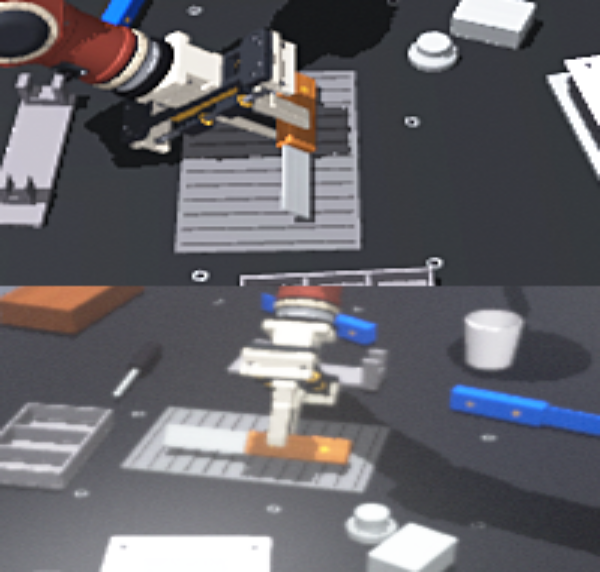

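Request:
{"api": "apply_moves", "payload": {"moves": [[0.034, 0, 0, 0, 0, 0, 0], [0.034, 0, 0, 0, 0, 0, 0], [0.034, 0, -0.004, 0.007, 0, 0, 0], [0.034, -0.001, -0.02, 0.023, 0, 0, 0], [0.034, -0.002, -0.04, 0.044, 0, 0, 0]]}}

```text
time: 13.02
eef_pos: [0.5137, -0.1543, 0.0814]
tool_rot: [[-0.035, 0.026, 0.999], [-0.711, 0.702, -0.043], [-0.702, -0.712, -0.006]]
wrist_force: [0.3, -1.1, 0.2]
width: 0.0342
```

Request:
{"api": "apply_moves", "payload": {"moves": [[0.05, 0, -0.02, 0.03, -7, 0.4, 0], [0.07, 0, -0.02, 0.06, -14, 0.8, 0], [0.07, 0, 0, 0.08, -21, 1.2, 0], [0.07, 0, 0.02, 0.08, -28, 1.6, 0], [0.07, 0, 0.04, 0.08, -35, 2, 0]]}}

```text
time: 13.43
eef_pos: [0.5154, -0.1151, 0.1654]
tool_rot: [[-0.052, 0.004, 0.999], [-0.986, 0.161, -0.052], [-0.161, -0.987, -0.004]]
wrist_force: [-0.1, 0.7, -0.9]
width: 0.0628
```

Request:
{"api": "apply_moves", "payload": {"moves": [[0.08, 0, 0, 0, -7, 0.4, 0], [0.08, 0, 0, 0, -9.4, 0.5, 0], [0.08, 0, 0, 0, -9.4, 0.5, 0], [0.08, 0, 0, 0, -9.4, 0.5, 0], [0.08, 0, 0, 0, -9.4, 0.5, 0]]}}

```text
time: 13.85
eef_pos: [0.5151, -0.1167, 0.1658]
tool_rot: [[-0.056, -0.004, 0.998], [-0.998, -0.002, -0.056], [0.002, -1.0, -0.004]]
wrist_force: [0.4, -0.5, -0.3]
width: 0.0802
```

```bash
sed -i 's/,\.037)/,.023)/; s/,\.020)/,.013)/' loc.py; python3 loc.py g8.png
```

```text
13.95 [ 0.5149 -0.1175  0.1654] [[-0.0576 -0.0047  0.9983]
 [-0.9983 -0.0022 -0.0576]
 [ 0.0025 -1.     -0.0046]] 0.07985361845589191 [-0.7111 -0.174  -0.0874]
[ 241  171   26  116 2569] [254.3083 228.1467]
[240.795 171.107] [ 0.5538 -0.0877  0.023 ]
[264.9084 170.6912] [ 0.5528 -0.1098  0.023 ]
[266.896  285.9673] [ 0.4355 -0.104   0.023 ]
[242.7825 286.3831] [ 0.4361 -0.0792  0.023 ]
wrist {'location': [183.5, 255.9], 'confidence': 0.56} [ 0.5396 -0.1     0.013 ]
scene {'location': [245.3, 256.5], 'confidence': 0.76} [ 0.536  -0.0878  0.013 ]
scene {'location': [261.0, 92.7], 'confidence': 0.69} [ 0.5502 -0.5272  0.013 ]
scene {'location': [164.3, 197.3], 'confidence': 0.62} [ 0.2263 -0.251   0.013 ]
```

View pics/g8.png

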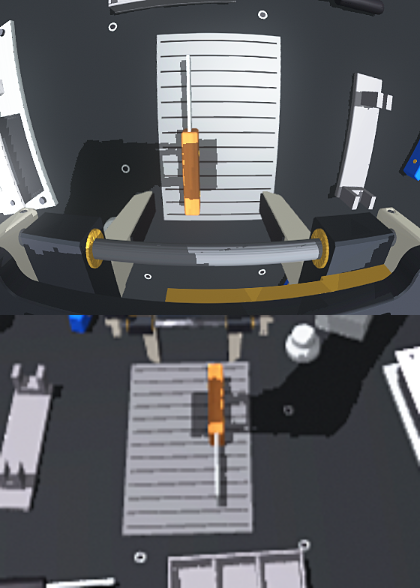

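Request:
{"api": "apply_moves", "payload": {"moves": [[0.06, 0, 0.019, -0.03, 0, 0, 0], [0.05, 0, 0.019, -0.06, 0, 0, 0], [0.05, 0, 0.019, -0.09, 0, 0, 0], [0.04, 0, 0.019, -0.115, 0, 0, 0], [0.04, 0, 0.019, -0.126, 0, 0, 0]]}}

```text
time: 14.47
eef_pos: [0.5129, -0.0986, 0.0361]
tool_rot: [[-0.059, -0.01, 0.998], [-0.998, -0.001, -0.059], [0.002, -1.0, -0.01]]
wrist_force: [0.1, -0.1, -0.2]
width: 0.0516
```

```bash
python3 - <<'E'
from h import *
W=cams('wrist')['wrist']
s=manip.sense();print(s['time'],s['eef_pos'],s['width'],s['wrist_force'])
cv2.imwrite('pics/w9.png',W['image'])
E
```

```text
14.5167 [ 0.5125 -0.0986  0.0356] 0.04745869661834169 [ 0.0591  0.3515 -0.3764]
```

View pics/w9.png

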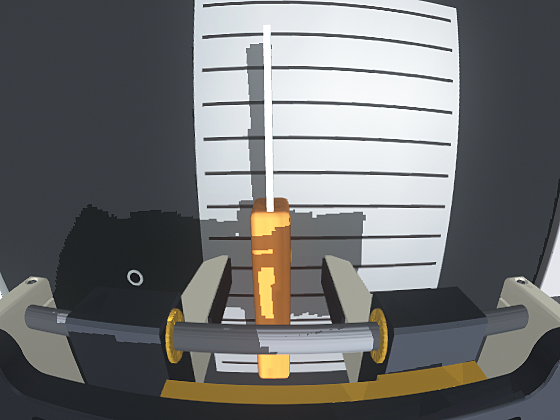

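Tool is still on edge, centred between the fingers (col 270). Close and lift again.

Request:
{"api": "apply_moves", "payload": {"moves": [[0.01, 0, 0, 0.001, 0, 0, 0], [0.01, 0, 0, 0.001, 0, 0, 0], [0.01, 0, 0, 0.001, 0, 0, 0], [0.01, 0, 0, 0.001, 0, 0, 0], [0.01, 0, 0, 0.001, 0, 0, 0]]}}

```text
time: 14.93
eef_pos: [0.5136, -0.0986, 0.0379]
tool_rot: [[-0.059, -0.009, 0.998], [-0.998, -0.001, -0.059], [0.001, -1.0, -0.009]]
wrist_force: [0.1, 0.3, 3.8]
width: 0.0196
```

Request:
{"api": "apply_moves", "payload": {"moves": [[0.01, 0, 0, 0, 0, 0, 0], [0.01, 0, 0, 0.01, 0, 0, 0], [0.01, 0, 0, 0.025, 7, -0.4, 0], [0.01, 0, 0, 0.04, 14, -0.8, 0], [0.01, 0, 0, 0.04, 21, -1.2, 0]]}}

```text
time: 15.35
eef_pos: [0.5165, -0.0981, 0.0821]
tool_rot: [[-0.048, 0.018, 0.999], [-0.932, 0.359, -0.052], [-0.36, -0.933, -0.0]]
wrist_force: [0.1, -1.2, -2.7]
width: 0.0195
```

Request:
{"api": "apply_moves", "payload": {"moves": [[0.01, 0, 0, 0, 7, -0.4, 0], [0.01, 0, 0, 0, 14, -0.8, 0], [0.01, 0, 0, 0, 21, -1.2, 0], [0.01, 0, 0, 0, 27, -1.5, 0], [0.01, 0, 0, 0, 27, -1.5, 0]]}}

```text
time: 15.77
eef_pos: [0.5146, -0.1047, 0.0778]
tool_rot: [[-0.044, 0.043, 0.998], [-0.668, 0.742, -0.062], [-0.743, -0.669, -0.004]]
wrist_force: [-1.1, -1.0, -4.1]
width: 0.0199
```

```bash
python3 - <<'E'
from h import *
C=cams('side','scene')
s=manip.sense();print(s['time'],s['eef_pos'],s['tool_rot'],s['width'],s['wrist_force'])
b=C['side']['image'][140:270,180:380];cv2.imwrite('pics/g10.png',cv2.resize(np.vstack([C['scene']['image'][180:310,150:350],b]),None,fx=3,fy=2.2))
E
```

```text
15.8667 [ 0.5161 -0.0991  0.0814] [[-0.0357  0.0401  0.9986]
 [-0.6684  0.7419 -0.0537]
 [-0.743  -0.6693  0.0003]] 0.01969185272563308 [ 0.2207  1.257  -1.4042]
```

View pics/g10.png

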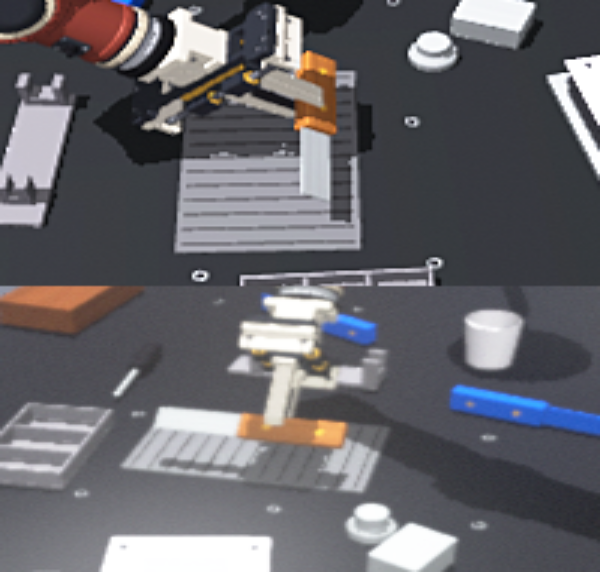

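Request:
{"api": "apply_moves", "payload": {"moves": [[0.01, 0, -0.01, -0.015, 0, 0, 0], [0.01, 0, -0.02, -0.03, 0, 0, 0], [0.01, 0, -0.02, -0.04, 0, 0, 0], [0.01, 0, -0.02, -0.044, 0, 0, 0], [0.01, 0, -0.02, -0.045, 0, 0, 0]]}}

```text
time: 16.28
eef_pos: [0.5161, -0.1169, 0.0369]
tool_rot: [[-0.034, 0.038, 0.999], [-0.668, 0.742, -0.05], [-0.743, -0.669, 0.0]]
wrist_force: [-0.3, 0.9, -1.4]
width: 0.0199
```

Request:
{"api": "apply_moves", "payload": {"moves": [[0.03, 0, 0, 0, 0, 0, 0], [0.04, 0, -0.002, 0.002, 0, 0, 0], [0.06, 0, -0.012, 0.004, 0, 0, 0], [0.07, 0, -0.026, 0.006, 0, 0, 0], [0.08, 0, -0.04, 0.008, 0, 0, 0]]}}

```text
time: 16.7
eef_pos: [0.5165, -0.1576, 0.0462]
tool_rot: [[-0.032, 0.038, 0.999], [-0.668, 0.742, -0.05], [-0.743, -0.669, 0.001]]
wrist_force: [0.1, 0.0, 0.5]
width: 0.0481
```

```bash
python3 - <<'E'
from h import *
C=cams('side','scene')
s=manip.sense();print(s['time'],s['eef_pos'],s['width'],s['wrist_force'])
b=C['side']['image'][140:270,180:380];cv2.imwrite('pics/g11.png',cv2.resize(np.vstack([C['scene']['image'][180:310,150:350],b]),None,fx=3,fy=2.2))
E
```

```text
16.8 [ 0.5168 -0.1609  0.0453] 0.05659090406402624 [-0.3869  0.0179 -0.3387]
```

View pics/g11.png

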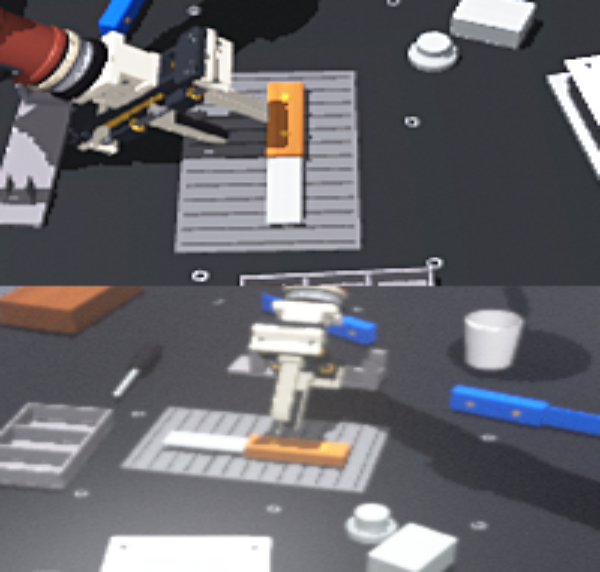

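Request:
{"api": "apply_moves", "payload": {"moves": [[0.06, 0, -0.02, 0.03, 0, 0, 0], [0.06, 0, -0.02, 0.07, -7, 0.4, 0], [0.07, 0, -0.01, 0.1, -14, 0.7, 0], [0.07, 0, 0.01, 0.1, -21, 1, 0], [0.07, 0, 0.03, 0.1, -28, 1.3, 0]]}}

```text
time: 17.22
eef_pos: [0.5186, -0.1318, 0.1486]
tool_rot: [[-0.048, 0.032, 0.998], [-0.942, 0.33, -0.056], [-0.332, -0.943, 0.014]]
wrist_force: [-0.2, 1.3, -1.3]
width: 0.0694
```

Request:
{"api": "apply_moves", "payload": {"moves": [[0.07, 0, 0.01, 0, -7, 0.4, 0], [0.07, 0, 0.03, 0, -14, 0.7, 0], [0.07, 0, 0.03, 0, -20, 1, 0], [0.07, 0, 0.03, 0, -20, 1, 0], [0.07, 0, 0.03, 0, -20, 1, 0]]}}

```text
time: 17.63
eef_pos: [0.5188, -0.0972, 0.149]
tool_rot: [[-0.042, 0.015, 0.999], [-0.999, -0.01, -0.042], [0.009, -1.0, 0.015]]
wrist_force: [-0.0, -0.2, -0.4]
width: 0.0701
```

```bash
python3 loc.py g12.png
```

```text
17.7333 [ 0.5182 -0.1029  0.1487] [[-0.0525  0.0142  0.9985]
 [-0.9986 -0.0118 -0.0523]
 [ 0.011  -0.9998  0.0148]] 0.07034718521429413 [ 0.1802  0.0885 -0.6374]
[ 278  177   41  114 4171] [297.3181 232.6073]
[276.5981 289.8624] [ 0.4466 -0.0966  0.023 ]
[280.1395 176.5356] [ 0.5554 -0.1042  0.023 ]
[318.4459 177.7327] [ 0.5532 -0.1375  0.023 ]
[314.9044 291.0595] [ 0.4432 -0.1338  0.023 ]
wrist {'location': [186.8, 302.0], 'confidence': 0.58} [ 0.5439 -0.1237  0.013 ]
scene {'location': [163.6, 194.4], 'confidence': 0.79} [ 0.2227 -0.2599  0.013 ]
scene {'location': [260.0, 93.2], 'confidence': 0.66} [ 0.5471 -0.5262  0.013 ]
scene {'location': [250.7, 244.7], 'confidence': 0.59} [ 0.5507 -0.1206  0.013 ]
```

View pics/g12.png

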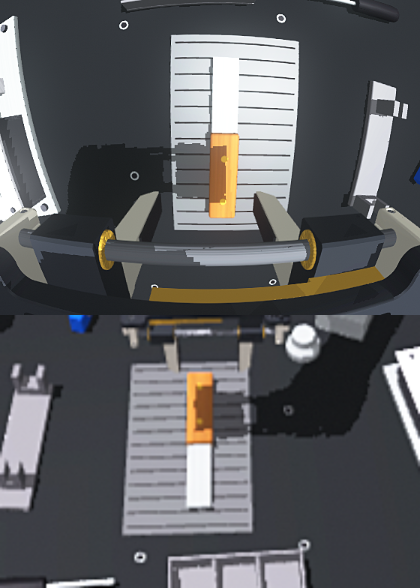

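Request:
{"api": "apply_moves", "payload": {"moves": [[0.07, 0.011, -0.017, -0.03, 0.7, 0.8, 0], [0.07, 0.011, -0.017, -0.06, 0.7, 0.8, 0], [0.07, 0.011, -0.017, -0.09, 0.7, 0.8, 0], [0.07, 0.011, -0.017, -0.11, 0.7, 0.8, 0], [0.06, 0.011, -0.017, -0.122, 0.7, 0.8, 0]]}}

```text
time: 18.25
eef_pos: [0.5268, -0.1244, 0.0236]
tool_rot: [[-0.062, -0.005, 0.998], [-0.998, 0.001, -0.062], [-0.001, -1.0, -0.005]]
wrist_force: [-0.2, -0.1, -0.2]
width: 0.0663
```

Request:
{"api": "apply_moves", "payload": {"moves": [[0.05, 0, 0, 0, 0, 0, 0], [0.05, 0, 0, 0, 0, 0, 0], [0.05, 0, 0, 0, 0, 0, 0], [0.045, 0, 0, 0, 0, 0, 0], [0.045, 0, 0, 0, 0, 0, 0]]}}

```text
time: 18.67
eef_pos: [0.5275, -0.1248, 0.0246]
tool_rot: [[-0.063, -0.002, 0.998], [-0.998, 0.001, -0.063], [-0.001, -1.0, -0.002]]
wrist_force: [0.7, -0.1, 0.2]
width: 0.0458
```

```bash
python3 - <<'E'
from h import *
C=cams('wrist')
s=manip.sense();print(s['time'],s['eef_pos'],s['tool_rot'],s['width'],s['wrist_force'])
cv2.imwrite('pics/w13.png',C['wrist']['image'])
E
```

```text
18.7167 [ 0.5274 -0.1246  0.0246] [[-0.0621 -0.0025  0.9981]
 [-0.9981  0.0009 -0.0621]
 [-0.0008 -1.     -0.0026]] 0.04513218195824102 [-0.3171 -0.0531 -1.035 ]
```

View pics/w13.png

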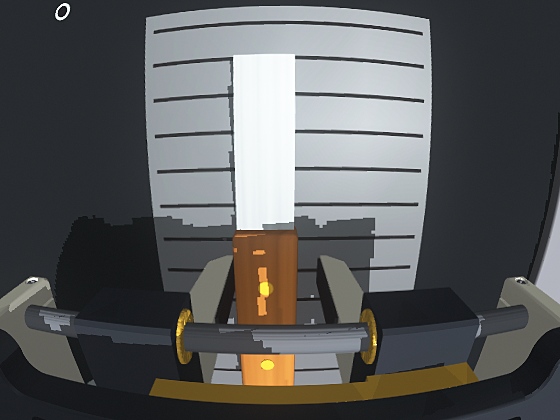

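Request:
{"api": "apply_moves", "payload": {"moves": [[0.045, 0, 0.004, -0.003, 0, 0, 0.3], [0.045, 0, 0.004, -0.005, 0, 0, 0.3], [0.02, 0, 0.004, -0.0055, 0, 0, 0.3], [0.02, 0, 0.004, -0.0055, 0, 0, 0.3], [0.02, 0, 0.004, -0.0055, 0, 0, 0.3]], "force": 60}}

```text
time: 19.13
eef_pos: [0.5273, -0.1203, 0.0189]
tool_rot: [[-0.057, -0.003, 0.998], [-0.998, 0.001, -0.057], [-0.001, -1.0, -0.003]]
wrist_force: [-0.1, 0.7, -0.7]
width: 0.0333
```

Request:
{"api": "apply_moves", "payload": {"moves": [[0.02, 0, 0, 0, 0, 0, 0], [0.02, 0, 0, 0, 0, 0, 0], [0.02, 0, 0, 0.01, 0, 0, 0], [0.02, 0, 0, 0.03, 0, 0, 0], [0.02, 0, 0, 0.06, 0, 0, 0]]}}

```text
time: 19.55
eef_pos: [0.5251, -0.1199, 0.0779]
tool_rot: [[-0.057, -0.009, 0.998], [-0.998, 0.002, -0.057], [-0.002, -1.0, -0.009]]
wrist_force: [1.1, 0.2, -1.7]
width: 0.0338
```

```bash
python3 - <<'E'
from h import *
C=cams('wrist','side')
s=manip.sense();print(s['time'],s['eef_pos'],s['tool_rot'],s['width'],s['wrist_force'])
cv2.imwrite('pics/w14.png',cv2.resize(np.vstack([C['wrist']['image'],cv2.resize(C['side']['image'][140:270,180:380],(560,364))]),None,fx=.75,fy=.75))
E
```

```text
19.65 [ 0.5303 -0.1214  0.0831] [[-0.0571  0.0057  0.9984]
 [-0.9984 -0.001  -0.057 ]
 [ 0.0007 -1.      0.0058]] 0.0335577014599486 [ 0.8305 -1.0086 -2.5393]
```

View pics/w14.png

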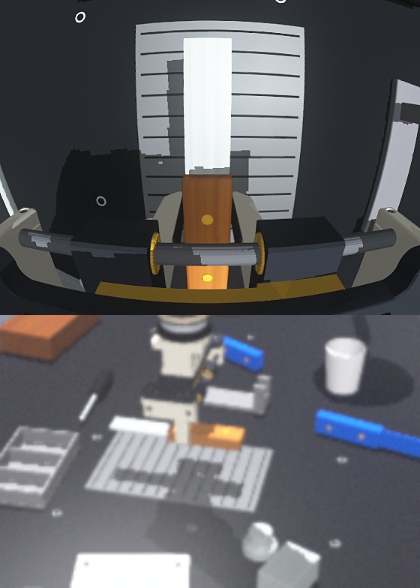

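Request:
{"api": "apply_moves", "payload": {"moves": [[0.02, 0, 0, 0.02, 0, 0, 7], [0.02, 0, 0, 0.04, 0, 0, 14], [0.02, 0, 0.01, 0.05, 0, 0, 21], [0.02, 0, 0.02, 0.05, 0, 0, 28], [0.02, 0.01, 0.03, 0.05, 0, 0, 35]]}}

```text
time: 20.07
eef_pos: [0.5382, -0.0917, 0.1337]
tool_rot: [[0.53, 0.003, 0.848], [-0.848, 0.002, 0.53], [-0.0, -1.0, 0.004]]
wrist_force: [-1.0, -0.8, -2.8]
width: 0.0333
```

Request:
{"api": "apply_moves", "payload": {"moves": [[0.02, 0, 0.01, 0, 0, 0, 7], [0.02, 0, 0.02, 0, 0, 0, 14], [0.02, 0.01, 0.03, 0, 0, 0, 21], [0.02, 0.01, 0.04, 0, 0, 0, 28], [0.02, 0.02, 0.05, 0, 0, 0, 35]]}}

```text
time: 20.48
eef_pos: [0.556, -0.0415, 0.1331]
tool_rot: [[0.923, -0.003, 0.386], [-0.386, 0.003, 0.923], [-0.004, -1.0, 0.002]]
wrist_force: [-0.5, -1.0, -2.8]
width: 0.0336
```

Request:
{"api": "apply_moves", "payload": {"moves": [[0.02, 0, 0.01, 0, 0, 0, 7], [0.02, 0, 0.02, 0, 0, 0, 14], [0.02, 0, 0.03, 0, 0, 0, 21], [0.02, 0, 0.03, 0, 0, 0, 28], [0.02, 0, 0.03, 0, 0, 0, 31.6]]}}

```text
time: 20.9
eef_pos: [0.5553, -0.0109, 0.1325]
tool_rot: [[0.987, -0.006, -0.162], [0.162, 0.001, 0.987], [-0.005, -1.0, 0.002]]
wrist_force: [-0.0, -0.9, -1.3]
width: 0.0332
```

```bash
python3 - <<'E'
from h import *
C=cams('wrist','side','scene')
s=manip.sense();print(s['time'],s['eef_pos'],s['tool_rot'],s['width'],s['wrist_force'])
W=C['wrist']
for X in [(.539,.159,.066),(.522,.278,.072)]:print({c:proj(C[c],X) for c in C})
for t,z in (('notch',.066),('hinge',.072)):
 for c in C:
  for l in manip.pinpoint(t,c)[:2]: print(t,c,l,atz(C[c],l['location'],z))
for l in manip.regions_of('cover','wrist')[:1]:
    m=l['region'].astype(np.uint8);q=cv2.approxPolyDP(max(cv2.findContours(m,0,2)[0],key=len),5,True)[:,0]
    for p in q: print(p,atz(W,(p[1],p[0]),.078))
cv2.imwrite('pics/w15.png',W['image'])
E
```

```text
21.05 [ 0.5554 -0.012   0.1326] [[ 0.9883 -0.0053 -0.1527]
 [ 0.1527  0.0009  0.9883]
 [-0.0051 -1.      0.0017]] 0.03355214757080091 [ 0.3856  0.786  -1.7601]
{'wrist': array([ -3.5523, 294.1025]), 'side': array([259.3159, 242.9517]), 'scene': array([229.0492, 348.6355])}
{'wrist': array([-129.3013,  295.4083]), 'side': array([293.7166, 236.7163]), 'scene': array([219.5884, 391.8641])}
notch side {'location': [258.6, 242.4], 'confidence': 0.97} [0.5411 0.1567 0.066 ]
notch scene {'location': [191.1, 137.6], 'confidence': 0.51} [ 0.362  -0.4109  0.066 ]
hinge side {'location': [293.7, 238.1], 'confidence': 0.81} [0.5189 0.2774 0.072 ]
hinge side {'location': [181.4, 282.3], 'confidence': 0.45} [ 0.5038 -0.222   0.072 ]
hinge scene {'location': [219.0, 390.0], 'confidence': 0.64} [0.5197 0.2734 0.072 ]
[191   0] [0.4732 0.1439 0.078 ]
[193   8] [0.4758 0.1381 0.078 ]
[294   4] [0.54   0.1484 0.078 ]
[393  10] [0.6045 0.1607 0.078 ]
[393   0] [0.6037 0.1683 0.078 ]
```

View pics/w15.png

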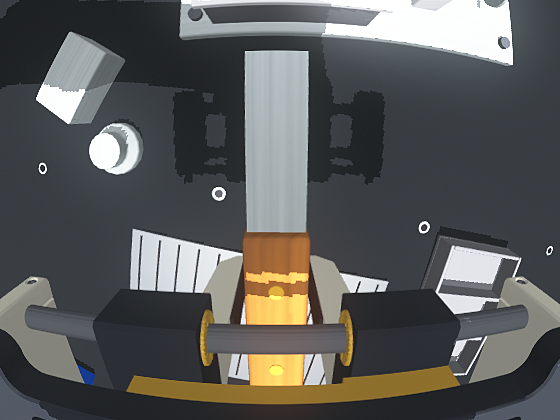

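Request:
{"api": "apply_moves", "payload": {"moves": [[0.02, 0.005, 0, -0.02, 0, 0, 0], [0.02, 0.0095, 0.0015, -0.04, 0, 0, 0], [0.02, 0.0095, 0.0015, -0.055, 0, 0, 0], [0.02, 0.0095, 0.0015, -0.0605, 0, 0, 0], [0.02, 0.0095, 0.0015, -0.0605, 0, 0, 0]]}}

```text
time: 21.82
eef_pos: [0.5644, -0.0101, 0.0712]
tool_rot: [[0.988, -0.007, -0.155], [0.155, 0.001, 0.988], [-0.007, -1.0, 0.002]]
wrist_force: [0.3, -0.1, -1.3]
width: 0.0335
```

```bash
cat > st.py <<'E'
from h import *
import sys
C=cams('side','scene','wrist')
s=manip.sense();print(s['time'],s['eef_pos'],s['tool_rot'],s['width'],s['wrist_force'])
T=s['eef_pos'];R=np.array(s['tool_rot']);tip=T+R@np.array([0,.0059,.117])
u=np.array([-.153,.988,0]);n=np.array([.988,.153,0]);M=np.array([.539,.158,.066])
print('tip',tip,'rel mouth u,n,z',(tip-M)@u,(tip-M)@n,tip[2]-.066,'proj',{c:proj(C[c],tip) for c in C})
a=cv2.resize(C['side']['image'][190:320,150:330],(540,390));b=cv2.resize(C['scene']['image'][150:280,270:450],(540,390))
cv2.imwrite('pics/'+sys.argv[1],cv2.resize(np.vstack([a,b]),None,fx=1,fy=.75))
cv2.imwrite('pics/w_'+sys.argv[1],C['wrist']['image'])
E
python3 st.py i1.png
```

```text
21.9667 [ 0.5662 -0.01    0.0735] [[ 0.988  -0.0022 -0.1545]
 [ 0.1545  0.0009  0.988 ]
 [-0.002  -1.      0.0013]] 0.03368900740045511 [-0.3298  0.1747 -0.6336]
tip [0.5481 0.1056 0.0678] rel mouth u,n,z -0.053146201832736606 0.0009928489905488209 0.0017672035528497887 proj {'side': array([244.7924, 244.6934]), 'scene': array([232.8541, 329.2578]), 'wrist': array([ 47.6387, 277.43  ])}
```

View pics/i1.png

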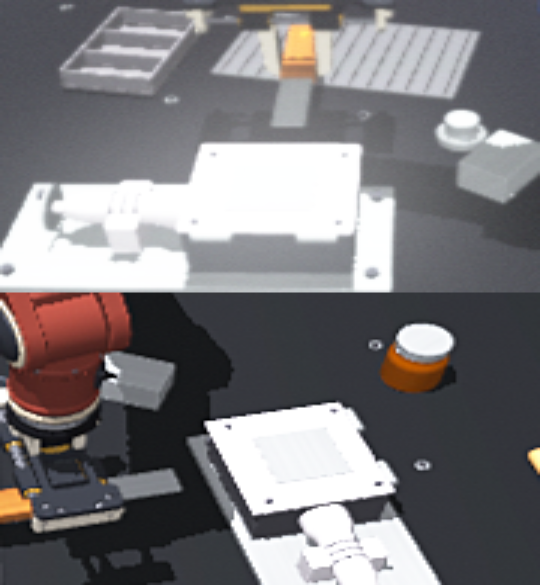

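View pics/w_i1.png

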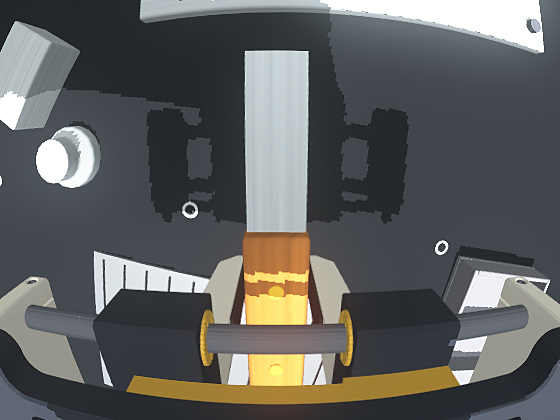

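Request:
{"api": "apply_moves", "payload": {"moves": [[0.02, -0.002, 0.015, -0.001, 0, 0, 0], [0.02, -0.005, 0.03, -0.001, 0, 0, 0], [0.02, -0.007, 0.043, -0.001, 0, 0, 0], [0.02, -0.0085, 0.053, -0.001, 0, 0, 0], [0.02, -0.009, 0.06, -0.001, 0, 0, 0]]}}

```text
time: 22.38
eef_pos: [0.5573, 0.0519, 0.0733]
tool_rot: [[0.988, -0.001, -0.156], [0.156, 0.002, 0.988], [-0.001, -1.0, 0.002]]
wrist_force: [-0.7, -0.0, -1.7]
width: 0.0337
```

Request:
{"api": "apply_moves", "payload": {"moves": [[0.02, -0.001, 0.008, 0, 0, 0, 0], [0.02, -0.003, 0.018, 0, 0, 0, 0], [0.02, -0.0045, 0.028, 0, 0, 0, 0], [0.02, -0.006, 0.038, 0, 0, 0, 0], [0.02, -0.006, 0.042, 0, 0, 0, 0]]}}

```text
time: 22.8
eef_pos: [0.5508, 0.0965, 0.0734]
tool_rot: [[0.987, -0.001, -0.159], [0.159, 0.003, 0.987], [-0.001, -1.0, 0.003]]
wrist_force: [0.8, 0.3, -1.5]
width: 0.0336
```

```bash
python3 st.py i2.png
```

```text
22.95 [0.5513 0.0941 0.0732] [[ 0.9876 -0.0011 -0.157 ]
 [ 0.157   0.0014  0.9876]
 [-0.0008 -1.      0.0016]] 0.03375078247051007 [ 0.4016 -0.7081 -2.7904]
tip [0.5329 0.2097 0.0675] rel mouth u,n,z 0.052020887788682614 0.001858111832292461 0.0015194744655711023 proj {'side': array([273.298 , 240.0473]), 'scene': array([225.5663, 367.1548]), 'wrist': array([ 50.366 , 276.8627])}
```

View pics/i2.png

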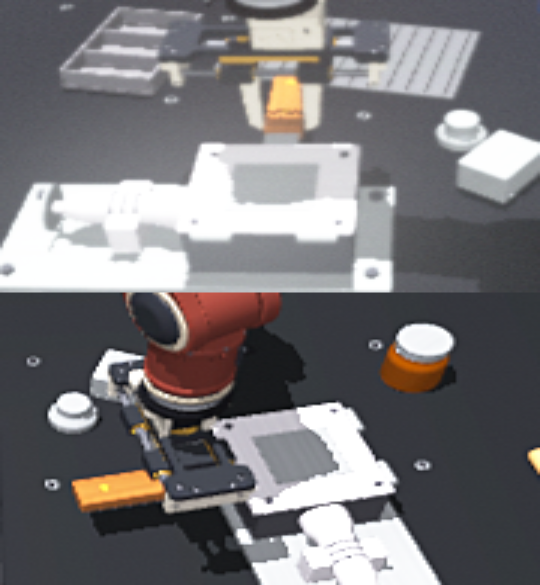

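View pics/w_i2.png

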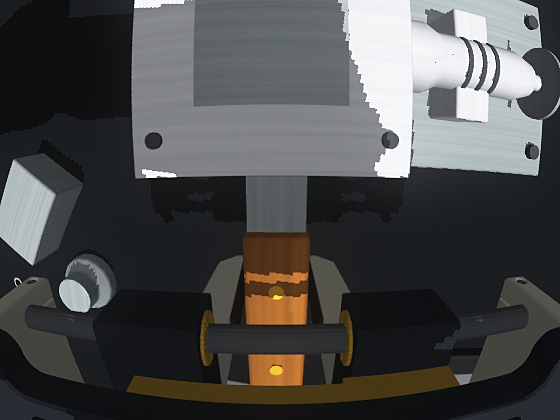

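Request:
{"api": "apply_moves", "payload": {"moves": [[0.02, 0, 0, -0.007, 3, 0.5, 0], [0.02, 0, 0, -0.011, 6, 1, 0], [0.02, 0, 0, -0.014, 8.9, 1.4, 0], [0.02, 0, 0, -0.0175, 11.8, 1.9, 0], [0.02, 0, 0, -0.021, 14.8, 2.3, 0]]}}

```text
time: 23.37
eef_pos: [0.551, 0.0929, 0.0515]
tool_rot: [[0.988, -0.042, -0.151], [0.156, 0.258, 0.953], [-0.001, -0.965, 0.261]]
wrist_force: [-0.6, 1.4, -5.8]
width: 0.0338
```

```bash
python3 st.py i3.png
```

```text
23.5167 [0.5513 0.091  0.0511] [[ 0.9883 -0.0413 -0.1467]
 [ 0.1524  0.2548  0.9549]
 [-0.002  -0.9661  0.2581]] 0.03338876838501793 [ 0.2579  0.6512 -2.6864]
tip [0.5339 0.2042 0.0756] rel mouth u,n,z 0.04642527742889791 0.002066741099539801 0.009616313976451324 proj {'side': array([269.2534, 239.9796]), 'scene': array([224.2761, 365.6207]), 'wrist': array([ 43.199, 277.242])}
```

View pics/i3.png

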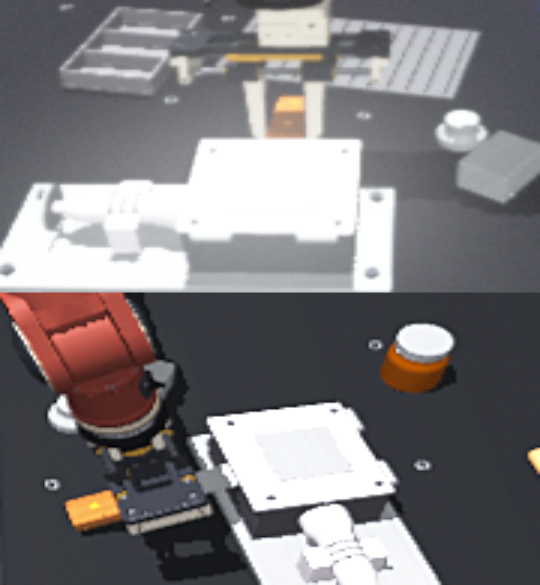

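View pics/w_i3.png

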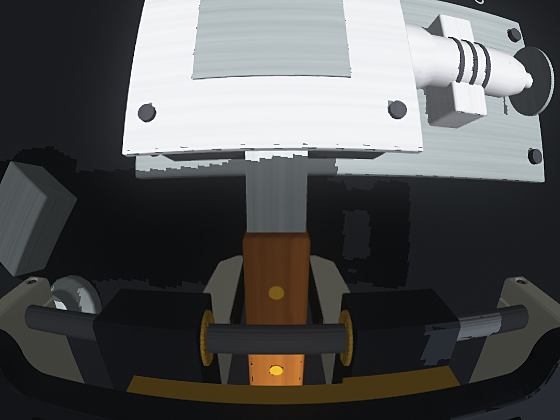

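Request:
{"api": "apply_moves", "payload": {"moves": [[0.02, 0.0005, -0.003, 0.008, 0, 0, 0], [0.02, 0.001, -0.006, 0.016, 0, 0, 0], [0.02, 0.0014, -0.009, 0.024, 0, 0, 0], [0.02, 0.0017, -0.011, 0.032, 0, 0, 0], [0.02, 0.0017, -0.011, 0.04, 0, 0, 0]]}}

```text
time: 23.93
eef_pos: [0.5534, 0.0795, 0.0925]
tool_rot: [[0.988, -0.04, -0.147], [0.152, 0.254, 0.955], [-0.001, -0.967, 0.257]]
wrist_force: [0.2, 0.9, -4.4]
width: 0.0338
```

```bash
python3 st.py i4.png
```

```text
24.0833 [0.5539 0.0804 0.0927] [[ 0.9883 -0.0384 -0.1473]
 [ 0.1522  0.2551  0.9549]
 [ 0.0009 -0.9662  0.258 ]] 0.033599349115400697 [ 0.426   0.6282 -1.284 ]
tip [0.5364 0.1937 0.1171] rel mouth u,n,z 0.03561747094838044 0.0029336546446574146 0.05114280835947066 proj {'side': array([253.4722, 238.8919]), 'scene': array([216.0622, 364.047 ]), 'wrist': array([ 47.583 , 276.5895])}
```

View pics/i4.png

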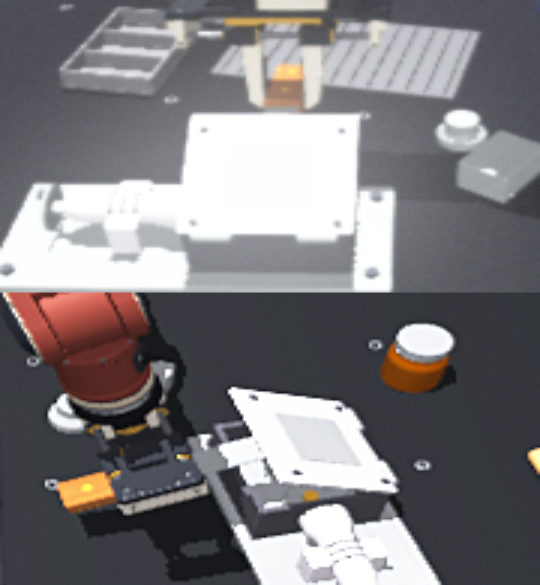

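View pics/w_i4.png

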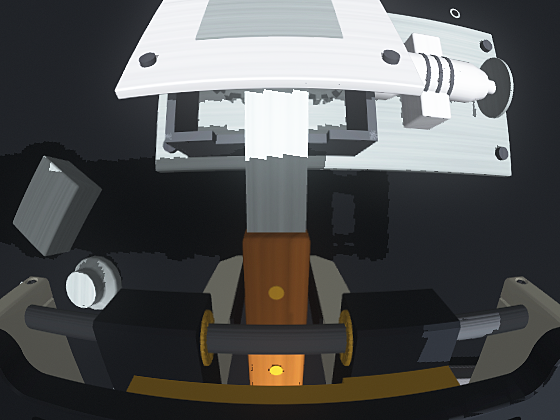

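Request:
{"api": "apply_moves", "payload": {"moves": [[0.02, 0, 0.001, 0.01, 0, 0, 0], [0.02, -0.0006, 0.004, 0.021, 0, 0, 0], [0.02, -0.0014, 0.009, 0.031, 0, 0, 0], [0.02, -0.0023, 0.015, 0.039, 0, 0, 0], [0.02, -0.0034, 0.022, 0.047, 0, 0, 0]]}}

```text
time: 24.5
eef_pos: [0.5507, 0.103, 0.1409]
tool_rot: [[0.988, -0.037, -0.147], [0.152, 0.255, 0.955], [0.002, -0.966, 0.258]]
wrist_force: [-0.1, -0.6, -3.3]
width: 0.0338
```

```bash
python3 st.py i5.png
```

```text
24.65 [0.5508 0.1045 0.1411] [[ 0.988  -0.0367 -0.1498]
 [ 0.1542  0.2567  0.9541]
 [ 0.0035 -0.9658  0.2593]] 0.03324162914345268 [-0.5721 -0.2026 -2.1719]
tip [0.533  0.2177 0.1657] rel mouth u,n,z 0.05986098644536012 0.003230395502837772 0.0997258847765976 proj {'side': array([244.6665, 236.0203]), 'scene': array([202.9245, 375.9562]), 'wrist': array([ 50.1103, 276.5041])}
```

View pics/i5.png

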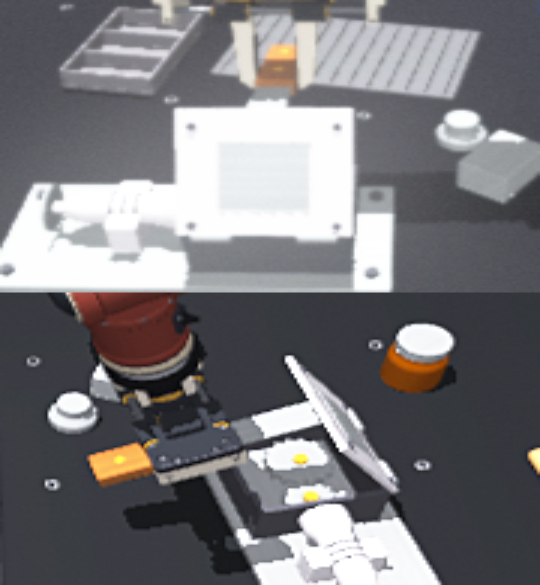

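Request:
{"api": "apply_moves", "payload": {"moves": [[0.02, -0.0015, 0.01, 0.005, 0, 0, 0], [0.02, -0.0034, 0.022, 0.01, 0, 0, 0], [0.02, -0.0054, 0.0346, 0.012, 0, 0, 0], [0.02, -0.0073, 0.0474, 0.013, 0, 0, 0], [0.02, -0.0093, 0.0603, 0.012, 0, 0, 0]]}}

```text
time: 25.07
eef_pos: [0.5415, 0.1671, 0.1539]
tool_rot: [[0.988, -0.036, -0.151], [0.155, 0.258, 0.954], [0.005, -0.966, 0.26]]
wrist_force: [0.2, -2.2, -1.2]
width: 0.0335
```

```bash
python3 st.py i6.png
```

```text
25.2167 [0.5404 0.1678 0.1534] [[ 0.9874 -0.0381 -0.1538]
 [ 0.1584  0.2582  0.953 ]
 [ 0.0034 -0.9653  0.261 ]] 0.03378945845519305 [ 0.6457 -1.1615 -2.2643]
tip [0.5222 0.2808 0.1783] rel mouth u,n,z 0.12390421319504372 0.0022075685853086145 0.11227758880854749 proj {'side': array([260.1022, 232.464 ]), 'scene': array([194.8333, 400.7681]), 'wrist': array([ 51.5729, 277.4274])}
```

View pics/i6.png

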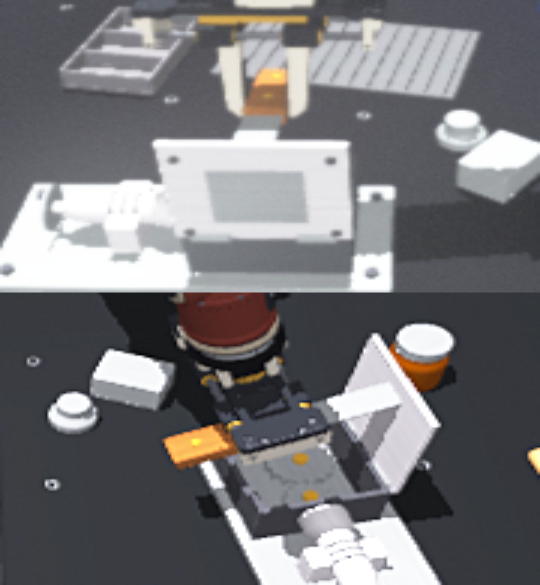

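Request:
{"api": "apply_moves", "payload": {"moves": [[0.02, -0.0008, 0.005, 0, 0, 0, 0], [0.02, -0.0015, 0.01, -0.001, 0, 0, 0], [0.02, -0.0022, 0.014, -0.001, 0, 0, 0], [0.02, -0.0028, 0.018, -0.002, 0, 0, 0], [0.02, -0.0028, 0.018, -0.002, 0, 0, 0]]}}

```text
time: 25.63
eef_pos: [0.5373, 0.1867, 0.1513]
tool_rot: [[0.987, -0.039, -0.154], [0.159, 0.259, 0.953], [0.003, -0.965, 0.262]]
wrist_force: [0.6, 0.1, -1.6]
width: 0.0334
```

```bash
python3 st.py i7.png
```

```text
25.7833 [0.5375 0.1861 0.1515] [[ 0.9873 -0.0384 -0.1539]
 [ 0.1585  0.2586  0.9529]
 [ 0.0032 -0.9652  0.2614]] 0.03351238920693724 [-1.2924  0.1685 -2.1815]
tip [0.5193 0.2991 0.1764] rel mouth u,n,z 0.14239507343209828 0.002113150475920628 0.11035343461676908 proj {'side': array([266.9506, 231.4636]), 'scene': array([193.9375, 407.5098]), 'wrist': array([ 47.9149, 276.9163])}
```

View pics/i7.png

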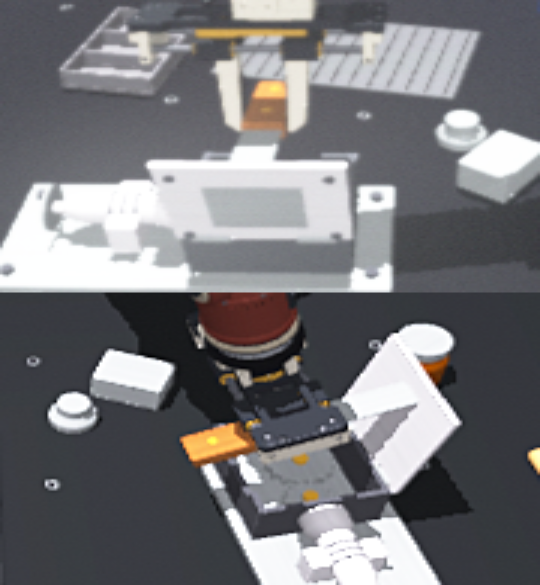

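Request:
{"api": "apply_moves", "payload": {"moves": [[0.02, 0.0025, -0.016, 0, 0, 0, 0], [0.02, 0.006, -0.04, 0, 0, 0, 0], [0.02, 0.0105, -0.069, 0, 0, 0, 0], [0.02, 0.015, -0.099, 0.005, -5, -0.8, 0], [0.02, 0.02, -0.13, 0.01, -10, -1.6, 0]]}}

```text
time: 26.2
eef_pos: [0.5577, 0.052, 0.161]
tool_rot: [[0.988, -0.011, -0.154], [0.154, 0.083, 0.985], [0.001, -0.996, 0.084]]
wrist_force: [-0.2, 0.1, -1.6]
width: 0.0337
```

Request:
{"api": "apply_moves", "payload": {"moves": [[0.02, 0, -0.02, 0, -4.9, -0.8, 0], [0.02, 0, -0.03, 0, -4.9, -0.8, -7], [0.02, -0.005, -0.04, 0, -4.9, -0.8, -14], [0.02, -0.01, -0.05, 0, -4.9, -0.8, -21], [0.02, -0.01, -0.06, 0, -4.9, -0.8, -28]]}}

```text
time: 26.62
eef_pos: [0.5467, -0.0081, 0.1611]
tool_rot: [[0.943, 0.021, 0.333], [-0.333, -0.006, 0.943], [0.022, -1.0, 0.002]]
wrist_force: [-0.9, 0.3, -1.2]
width: 0.0334
```

```bash
python3 st.py i8.png
```

```text
26.7667 [ 0.5478 -0.0083  0.1612] [[ 0.9451  0.0222  0.3259]
 [-0.3258 -0.0065  0.9454]
 [ 0.0231 -0.9997  0.0011]] 0.03353825383810201 [ 0.2812  1.7404 -1.7428]
tip [0.586  0.1023 0.1554] rel mouth u,n,z -0.062253248841050206 0.037934344036469086 0.08941862140885848 proj {'side': array([216.1053, 228.4059]), 'scene': array([225.5559, 333.1363]), 'wrist': array([ 44.6334, 274.4874])}
```

View pics/i8.png

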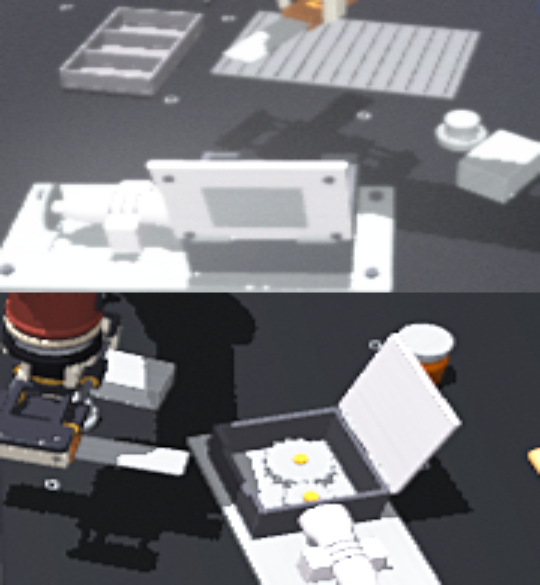

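Request:
{"api": "apply_moves", "payload": {"moves": [[0.02, 0, -0.02, 0, 0, 0, -7], [0.02, 0, -0.05, 0, 0, 0, -14], [0.02, -0.01, -0.08, 0, 0, 0, -21], [0.02, -0.02, -0.11, 0, 0, 0, -28], [0.02, -0.02, -0.119, 0, 0, 0, -35]]}}

```text
time: 27.18
eef_pos: [0.5255, -0.1327, 0.161]
tool_rot: [[0.58, 0.012, 0.815], [-0.814, -0.021, 0.58], [0.024, -1.0, -0.003]]
wrist_force: [-0.9, -0.3, -1.4]
width: 0.0337
```

Request:
{"api": "apply_moves", "payload": {"moves": [[0.02, 0, 0, 0, 0, 0, -7], [0.02, 0, 0, 0, 0, 0, -14], [0.02, 0, 0, 0, 0, 0, -21], [0.02, 0, 0, 0, 0, 0, -28], [0.02, 0, 0, 0, 0, 0, -35]]}}

```text
time: 27.6
eef_pos: [0.5262, -0.131, 0.1608]
tool_rot: [[0.007, -0.002, 1.0], [-1.0, -0.022, 0.007], [0.022, -1.0, -0.002]]
wrist_force: [0.4, -0.2, -1.3]
width: 0.0335
```

```bash
python3 - <<'E'
from h import *
W=cams('wrist')['wrist']
s=manip.sense();print(s['time'],s['eef_pos'],s['tool_rot'],s['width'],s['wrist_force'])
cv2.imwrite('pics/w20.png',W['image'])
E
```

```text
27.65 [ 0.5264 -0.1309  0.1608] [[ 0.0031 -0.0022  1.    ]
 [-0.9997 -0.0224  0.003 ]
 [ 0.0224 -0.9997 -0.0022]] 0.03369584246606579 [ 0.4997  0.6977 -2.0374]
```

View pics/w20.png

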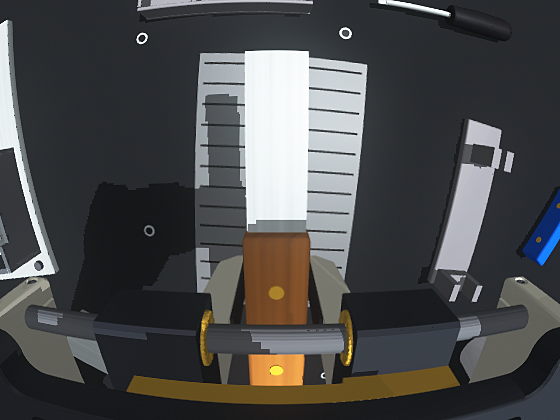

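Request:
{"api": "apply_moves", "payload": {"moves": [[0.02, 0, 0, -0.03, 1.3, 0, -3.4], [0.02, 0, 0, -0.065, 1.3, 0, -3.4], [0.02, 0, 0, -0.1, 1.3, 0, -3.4], [0.02, 0, 0, -0.125, 1.3, 0, -3.4], [0.02, 0, 0, -0.132, 1.3, 0, -3.4]]}}

```text
time: 28.07
eef_pos: [0.5241, -0.1288, 0.0248]
tool_rot: [[-0.05, -0.01, 0.999], [-0.999, 0.004, -0.05], [-0.004, -1.0, -0.01]]
wrist_force: [0.3, 1.1, -2.1]
width: 0.0331
```

Request:
{"api": "apply_moves", "payload": {"moves": [[0.02, 0, 0, 0, 0, 0, 0], [0.02, 0, 0, -0.002, 0, 0, 0], [0.02, 0, 0, -0.004, 0, 0, 0], [0.02, 0, 0, -0.006, 0, 0, 0], [0.02, 0, 0, -0.006, 0, 0, 0]]}}

```text
time: 28.48
eef_pos: [0.525, -0.1289, 0.0198]
tool_rot: [[-0.05, -0.008, 0.999], [-0.999, 0.004, -0.05], [-0.003, -1.0, -0.008]]
wrist_force: [-0.2, 0.9, -1.2]
width: 0.0338
```

Request:
{"api": "apply_moves", "payload": {"moves": [[0.02, 0, 0, -0.001, 0, 0, 0], [0.02, 0, 0, -0.001, 0, 0, 0], [0.06, 0, 0, -0.001, 0, 0, 0], [0.06, 0, 0, -0.001, 0, 0, 0], [0.06, 0, 0, -0.001, 0, 0, 0]]}}

```text
time: 28.9
eef_pos: [0.5253, -0.129, 0.0192]
tool_rot: [[-0.05, -0.007, 0.999], [-0.999, 0.003, -0.05], [-0.003, -1.0, -0.007]]
wrist_force: [0.2, -0.5, -0.6]
width: 0.0491
```

Request:
{"api": "apply_moves", "payload": {"moves": [[0.06, 0, 0, 0, 0, 0, 0], [0.07, 0, 0, 0.005, 0, 0, 0], [0.07, 0, 0, 0.03, 0, 0, 0], [0.08, 0, 0, 0.07, 0, 0, 0], [0.08, 0, 0, 0.11, 0, 0, 0]]}}

```text
time: 29.32
eef_pos: [0.5243, -0.1288, 0.1298]
tool_rot: [[-0.05, -0.01, 0.999], [-0.999, 0.004, -0.05], [-0.004, -1.0, -0.01]]
wrist_force: [0.3, 0.3, -1.0]
width: 0.0779
```

Request:
{"api": "apply_moves", "payload": {"moves": [[0.08, -0.02, 0, 0.03, 0, 0, 0], [0.08, -0.04, 0, 0.06, 0, 0, 0], [0.08, -0.06, 0, 0.08, 0, 0, 0], [0.08, -0.06, 0, 0.08, 0, 0, 0], [0.08, -0.06, 0, 0.08, 0, 0, 0]]}}

```text
time: 29.73
eef_pos: [0.4644, -0.129, 0.2112]
tool_rot: [[-0.051, -0.007, 0.999], [-0.999, 0.003, -0.051], [-0.003, -1.0, -0.007]]
wrist_force: [0.4, 0.3, -0.4]
width: 0.0797
```

```bash
python3 loc.py g30.png; python3 - <<'E'
from h import *
C=cams('scene','side')
cv2.imwrite('pics/end.png',cv2.resize(np.vstack([C['scene']['image'],C['side']['image']]),None,fx=.7,fy=.7))
E
```

```text
29.8333 [ 0.4646 -0.1284  0.2092] [[-0.0494 -0.0104  0.9987]
 [-0.9988  0.0044 -0.0494]
 [-0.0039 -0.9999 -0.0106]] 0.08027694209852289 [-0.5692 -0.0664 -0.3386]
[ 258  118   33  101 3150] [273.6098 167.8511]
[258. 118.] [ 0.5508 -0.115   0.023 ]
[290. 118.] [ 0.5491 -0.1478  0.023 ]
[290. 218.] [ 0.4419 -0.1433  0.023 ]
[258. 218.] [ 0.4436 -0.1085  0.023 ]
wrist {'location': [132.9, 557.4], 'confidence': 0.84} [ 0.546  -0.5312  0.013 ]
wrist {'location': [124.1, 274.6], 'confidence': 0.59} [ 0.5434 -0.1316  0.013 ]
wrist {'location': [345.8, 370.4], 'confidence': 0.55} [ 0.2467 -0.2505  0.013 ]
scene {'location': [257.3, 91.8], 'confidence': 0.82} [ 0.5382 -0.5311  0.013 ]
scene {'location': [167.5, 194.9], 'confidence': 0.81} [ 0.2388 -0.2582  0.013 ]
scene {'location': [247.6, 242.6], 'confidence': 0.77} [ 0.5403 -0.1259  0.013 ]
```

View pics/g30.png

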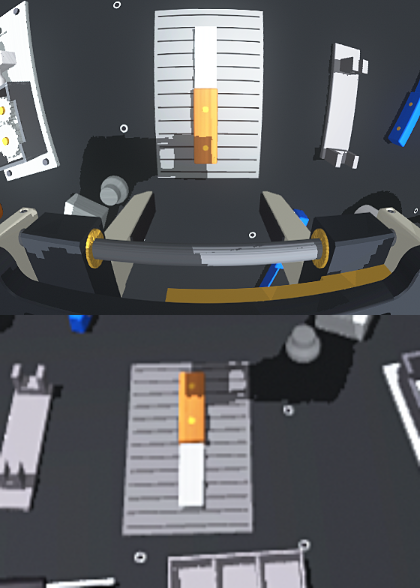

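View pics/end.png

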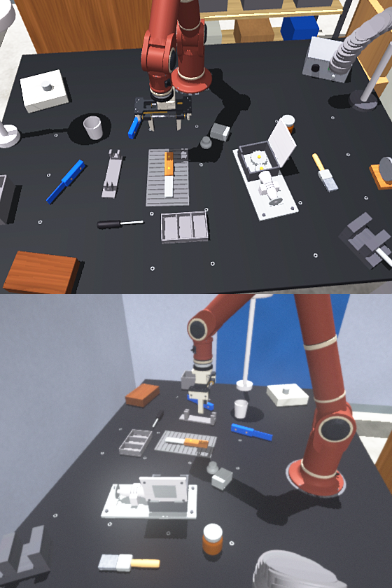

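```bash
python3 -c "
from plant import manip
print(manip.sign_off())"
```

```text
the job is handed in; nothing more can be done
None
```

The job is done and handed in at about 30 s of the 64 s. I took the wooden-handled pry blade out of the rack, laid it flat on the mat and let go. I then picked it up again by the handle with the blade flat and slipped it about 50 mm into the notch. I levered the cover up and swung it back with the tip, then laid the blade flat on the mat again.

**Failed tries:** laying the blade flat the first time took three attempts. When I pushed its upper edge over, it slid instead of falling. After the first release at about a 44° lean it rocked back upright. The next release, at about a 48° lean, worked.

**Last checks:**
- **Cover:** it stood open at about 102°, estimated from where the blade tip was. It stayed there after the blade was withdrawn.
- **Pry blade:** it lies flat, wholly on the mat, with its centre near (0.54, −0.13).
- **Other things:** judging by eye from the pictures, the bystanders and both blue look-alikes are where they were.
- **Forces:** the largest wrist force I read after a move was about 6 N. The gripper ended open and clear of everything.

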